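# Press the self-adhesive lid onto a rice-cake tray and keep the press shut

## Robot

A 6-joint arm with a two-finger parallel gripper is mounted at the origin on the work surface. World frame = base frame: x ahead of the robot, y to its left, z up, the work surface at z = 0. Lengths are in m, angles in rad, forces in N, time in s.
With the tool pointing down it reaches from about 0.225 to 0.725 m from the base axis. Payload 3.1 kg.
Tool frame: the origin (TCP) lies between the finger pads; the fingertips stand 17 mm ahead of it and the grasp point (between the pads) lies 2 mm behind it; z points along the fingers, y is the direction in which the jaws open and shut (so a half turn about z gives the same grasp; the last joint's range is limited). The gripper opens to 85 mm and grips with 20 to 120 N. Pads are 22 mm wide; open, the fingers measure 114 mm over their backs; the gripper's body (76 mm by 85 mm) begins 54 mm behind the grasp point. The pads swing forward as they close: fully open they stand 13 mm farther back than shut.
Start: joints at [1.171, 0.048, 0.099, 1.622, 0, 1.443], TCP at [0.141, 0.506, 0.214] pointing down, gripper open.
Joint ranges: [-2.91, 2.91], [-0.99, 1.94], [-1.21, 1.42], [-2.12, 2.29], [-1.49, 1.47], [-3.14, 3.14]. Speed limits (rad/s): [2.79, 2.79, 3.14, 3.14, 3.14, 3.14].

## Interface

Orientations are given as a unit quaternion [w, x, y, z].
In Python, from cell import arm, vision gives the robot as it stands.
- The arm moves only by the tool carry_out, never from a script. Its argument "motion" is a list of rows, each an object with "hand": the finger opening in m, from 0 to 0.0854; "dp": the shift along the tool's x, y, z in m, a list of three; "angular": the turn, a rotation vector about the tool's x, y, z in rad, a list of three. In form: [{"hand": hand, "dp": [dx, dy, dz], "angular": [wx, wy, wz]}, ...]. A call has 1 to 12 rows; each row is the pose to reach, as a shift and turn from the pose measured when the call began, along the tool's axes at that moment; what a row does not reach only later rows make up. A row lasts 1/12 s, in which the tool goes at most 41.7 mm and 7.16 degrees, less where a joint would pass 70% of its speed; a pose out of reach is approached as far as the arm can. A call with a gripper value outside its range is refused whole. The fingers move at their own pace and stop on an object; "force" is the grip in N (left out, the last holds). Time passes only in rows, so rows that repeat a pose let the fingers close. It gives the time, the measured TCP pose, the force and the opening at its end, in the units of the state.
- arm.sense(): the state, without advancing time (a new reading comes with each control period).
- vision.read_camera(name): name is "side" or "top" or "wrist"; returns the picture (480x640x3 uint8, red, green, blue); there is no depth.
- vision.calibration(name): a dict with "fx", "fy", "cx", "cy" (pixels), "R" (3x3) and "t" (3): a world point X has camera coordinates R X + t. Camera axes: x right, y down, z forward; pixel columns grow to the right and rows downward; lengths in m; the calibration is good to about 2 mm. The wrist camera is an equidistant fisheye: a pixel r from the principal point sees the ray r / f radians off the axis. A picture is of the moment at which its call begins: read the wrist's pose just before it. calibration takes no time and is no camera call; for the wrist camera it gives the pose at the moment of the call.
- arm.close_job(): hands the job in, once; it reports no verdict.
The state is a dict: "t": time; "joint_positions": joint angles; "qvel": joint speeds; "joint_torque": joint torques, N m; "position": TCP position; "tool_rot": TCP orientation; "force": force on the tool from outside, world axes, zero at the start; "torque": the same for the moment, N m; "opening": finger opening in m.
Only numpy, scipy, OpenCV 4.12 (cv2) and the standard library are available. Lean on these libraries where they do the work, as an engineer would, in place of code of your own. Each camera call takes 0.05 s, during which the arm holds its last target.

## Task

Set the long narrow lidded tray level into the nest of the lidding press, let go of it, then swing the press plate down by its bar handle, gently, until it sits on its stops, so that the sprung pad squeezes the tray's self-adhesive lid. Keep the handle pressed fully down and finish while still holding it there: the plate springs open if let go. Keep the tray upright throughout, and leave the other packs and everything else on the table where they are.

Things in the scene. Friction and masses are not known exactly. Their poses are not given: they have to be found in the camera images.
- tray: Long narrow pack, loose, 0.15-0.31 kg: white plastic tray, pale-brown board lid laid on. Rim 60 mm (its x) by 164 mm (its y); 46 mm tall. The stiff rim, 38 to 46 mm above the underside, is what to grip, across the 60 mm; below it the tray is 46 x 150 mm, stepping in to 38 x 142 mm at the foot. Origin: centre of the underside; z up. Fits the nest either way round.
- press: Lidding press, fixed: white housing 235 mm deep (its x), 270 mm wide (its y), deck 85 mm above the table, with a hinged plate. Origin: on the table, plumb under the nest's centre; x points from its front (nearer the robot) to its hinge, y along its width. The housing reaches from 85 mm before the nest's centre to 150 mm behind it.
- nest (a point): Centre of the nest's mouth, on the deck, 85 mm up. Opening 53 mm (press x) by 157 mm (press y), 45 mm deep; the tray hangs in it by its rim, which rests on the deck (tray underside 47 mm above the table, rim top 93 mm). In the middle of both long sides are finger cut-outs 72 mm wide (press y), 45 mm deep, reaching 64 mm from the nest's centre.
- plate (a joint): Angle of the press plate, rad: 0 fully shut on its two rubber stops, about 1.5 upright, open. Springs (1.3 N m/rad, neutral at 1.5) hold it open, at the start from 1.42 to 1.56, and lift it again if let go. Plate 178 mm deep, 190 mm wide, 0.8 kg with pad and handle.
- hinge (a point): Middle of the plate's hinge axis, which runs along press y: 130 mm behind the nest's centre, 105 mm above the table.
- handle: The plate's handle: black rubber sleeve along press y, turning freely on its rod, 16 mm thick, 126 mm long, 32 mm clear of the plate's edge. Origin: mid-bar, 225 mm from the hinge axis along the plate and 10 mm to its outer side. Plate open: the top edge, 330 mm up, can be pinched from above; shut: 115 mm up, 95 mm before the nest's centre. Fully down on a tray takes 15 N.
- pad: Pressing pad under the plate, 64 x 168 mm, black rubber on steel, sprung along the plate's normal (1500 N/m, 6 N preload, 10 mm travel). Origin: centre of its rubber face. It meets the seated tray's lid at about 0.05 rad and presses it with about 15 N when the plate is on its stops.
- round_tub: Bystander: round white tub with board lid, 91 mm across, 58 mm tall, loose; origin: centre of the underside.
- square_pack: Bystander: square white pack with board lid, 94 x 94 mm, 45 mm tall, loose; origin: centre of the underside.
- spare_lids: Bystander: flat stack of square board lids, 90 x 90 mm, 15 mm tall, loose; origin: centre of the underside.
- bowl: Bystander: white bowl, 110 mm across, 50 mm tall, loose; origin: centre of the underside.
- timer: Bystander: round kitchen timer, 64 mm across, 35 mm tall, loose; origin: centre of the underside.
- shaker: Bystander: steel flour shaker, 68 mm across, 101 mm tall, loose; origin: centre of the underside.
- paddle: Bystander: flat wooden paddle, 240 mm long, loose; origin on its length, at the underside.

How it is judged:
By the outcome, as a careful person would: the job done as asked, in the order asked, and still so for the second after the job is handed in, while the arm keeps its last pose, push and grip.
It also fails if it takes over 54 s, if anything falls off the work surface, if the arm or the gripper's body presses on something with over 40 N, if the wrist force passes 120 N, or if a joint passes its speed limit or range.

## Working session

There is one attempt and no reset: what is moved stays moved. The work goes in short steps, Python scripts to look and compute and a tool call to move; the robot and the scene stay as the last step left them, time stands still between calls to the robot, and variables do not carry over. Pictures are saved under pics/ and viewed, and the job is handed in when it is done.

Besides the shell and the picture viewer there is one more tool, called after ">>>" as a command line: name --argument value ..., lists and objects as JSON in quotes. carry_out: Moves the arm, as the interface text tells. Its arguments: {"type":"object","properties":{"motion":{"type":"array","items":{"type":"object","properties":{"hand":{"type":"number"},"dp":{"type":"array","items":{"type":"number"}},"angular":{"type":"array","items":{"type":"number"}}}}},"force":{"type":"number"}},"required":["motion"]}

```bash
ls; mkdir -p pics
python3 - <<'E'
from cell import arm, vision
import cv2
print(arm.sense())
for n in ["side","top","wrist"]:
    c=vision.calibration(n); print(n,c)
    im=vision.read_camera(n); cv2.imwrite(f"pics/{n}0.png",im[:,:,::-1])
E
```

```text
pics
{'t': 0.0, 'joint_positions': array([ 1.17120331e+00,  4.87305326e-02,  9.76291344e-02,  1.62197298e+00,
       -4.42208054e-06,  1.44298377e+00]), 'qvel': array([-0.001732  ,  0.00089605,  0.000719  , -0.00044305, -0.00218052,
        0.00217114]), 'joint_torque': array([ 8.29055189e-04, -3.38771188e+01,  3.20020473e+01,  1.99561153e-02,
       -2.21650944e-04, -1.04651699e-05]), 'position': array([0.14070886, 0.50514217, 0.21244338]), 'tool_rot': array([-2.94760463e-04,  1.35472296e-01,  9.90780480e-01, -1.10022721e-03]), 'force': array([ 0.08871591, -0.33779491,  0.21482705]), 'torque': array([ 0.04938635, -0.06486891, -0.01266681]), 'opening': 0.08535004770058398}
side {'fx': 453.8547970274364, 'fy': 453.8547970274364, 'cx': 322.81730191840046, 'cy': 240.01896984679487, 'R': array([[-0.91537991, -0.4023609 , -0.01361303],
       [-0.29527434,  0.69397266, -0.65666963],
       [ 0.27366526, -0.59708261, -0.75405549]]), 't': array([0.48069104, 0.25727501, 0.84303071])}
top {'fx': 441.2210914271744, 'fy': 441.2210914271744, 'cx': 321.92757307570554, 'cy': 241.73275430640268, 'R': array([[-0.01488009, -0.99987047, -0.00613336],
       [-0.99185944,  0.01553615, -0.12638625],
       [ 0.12646516,  0.00420279, -0.99196215]]), 't': array([-0.06143327,  0.54513818,  0.98181295])}
wrist {'fx': 371.64829954431775, 'fy': 371.64829954431775, 'cx': 317.219190630376, 'cy': 244.73088386598118, 'R': array([[ 0.26981852,  0.96290871, -0.00218672],
       [ 0.91899077, -0.25683282,  0.29915357],
       [ 0.28749596, -0.08272675, -0.95420247]]), 't': array([-0.52258439, -0.03762147,  0.37879385])}
```

View pics/side0.png

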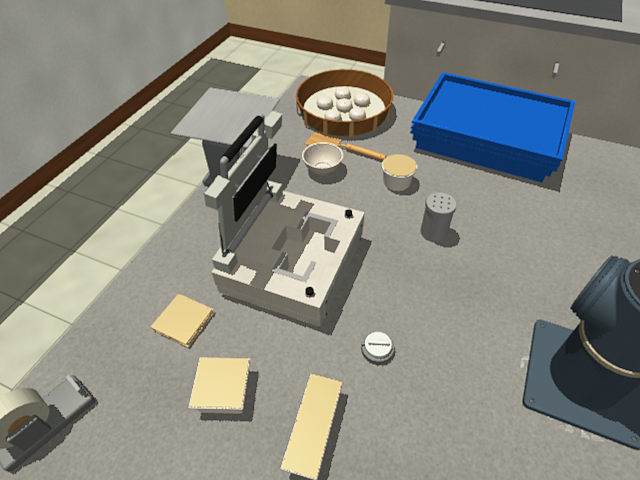

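View pics/top0.png

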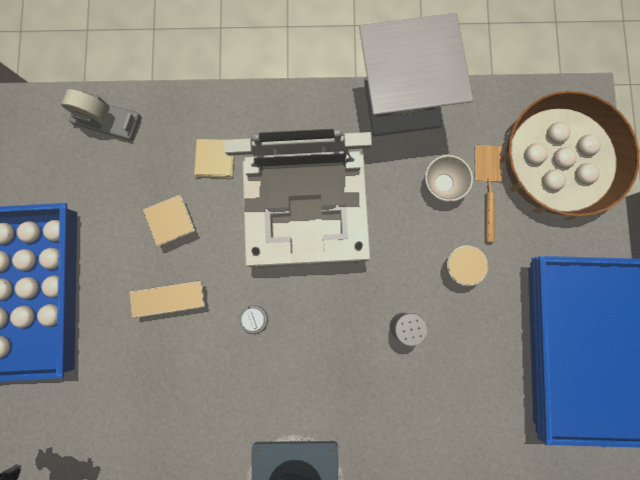

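View pics/wrist0.png

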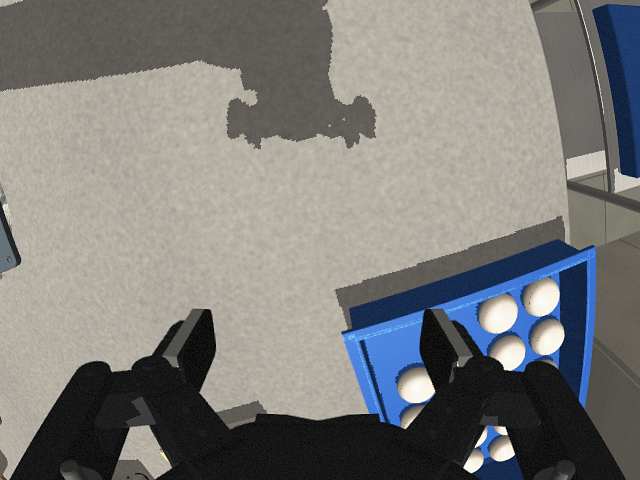

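```bash
cat > h.py <<'E'
from cell import arm, vision
import numpy as np, cv2
from scipy.spatial.transform import Rotation as Ro
def ray(c,uv,fish=False):
    uv=np.atleast_2d(np.asarray(uv,float))
    x=(uv[:,0]-c['cx'])/c['fx']; y=(uv[:,1]-c['cy'])/c['fy']
    if fish:
        r=np.hypot(x,y)+1e-12; d=np.c_[x/r*np.sin(r),y/r*np.sin(r),np.cos(r)]
    else: d=np.c_[x,y,np.ones_like(x)]
    R=np.asarray(c['R']);t=np.asarray(c['t'])
    return -R.T@t, d@R
def onz(c,uv,z,fish=False):
    o,d=ray(c,uv,fish); s=(z-o[2])/d[:,2]
    return o+d*s[:,None]
def proj(c,X,fish=False):
    X=np.atleast_2d(X)@np.asarray(c['R']).T+np.asarray(c['t'])
    if fish:
        rr=np.hypot(X[:,0],X[:,1]);th=np.arctan2(rr,X[:,2])
        a=X[:,:2]/rr[:,None]*th[:,None]
    else: a=X[:,:2]/X[:,2:]
    return a*[c['fx'],c['fy']]+[c['cx'],c['cy']]
def tool():
    s=arm.sense(); q=s['tool_rot']; return s['position'],Ro.from_quat([q[1],q[2],q[3],q[0]]).as_matrix(),s
E
python3 - <<'E'
from h import *
im=cv2.imread('pics/top0.png'); c=vision.calibration('top')
hsv=cv2.cvtColor(im,cv2.COLOR_BGR2HSV)
m=cv2.inRange(hsv,(12,60,130),(28,160,255))
for cn in cv2.findContours(m,cv2.RETR_EXTERNAL,cv2.CHAIN_APPROX_NONE)[0]:
    if cv2.contourArea(cn)>600:
        r=cv2.minAreaRect(cn); b=cv2.boxPoints(r); w=onz(c,b,0.046)
        print(r, w.round(4).tolist(), w.mean(0), np.linalg.norm(w[0]-w[1]),np.linalg.norm(w[1]-w[2]))
im2=cv2.imread('pics/side0.png'); c2=vision.calibration('side')
m=cv2.inRange(cv2.cvtColor(im2,cv2.COLOR_BGR2HSV),(12,60,130),(28,160,255))
for cn in cv2.findContours(m,cv2.RETR_EXTERNAL,cv2.CHAIN_APPROX_NONE)[0]:
    if cv2.contourArea(cn)>2000:
        a=cv2.approxPolyDP(cn,8,True)[:,0]; w=onz(c2,a,0.046); print(a.tolist(),w.round(4).tolist(),w.mean(0))
cv2.imwrite('pics/topz.png',cv2.resize(im[110:280,210:390],None,fx=4.4,fy=3.5*4.4/3.5*0.8,interpolation=cv2.INTER_CUBIC)[:600])
cv2.imwrite('pics/sidez.png',cv2.resize(im2[90:340,170:410],None,fx=2.4,fy=2.4,interpolation=cv2.INTER_CUBIC))
E
```

```text
((165.9385223388672, 298.8065185546875), (25.28693389892578, 72.4953842163086), 81.11934661865234) [[0.4357, 0.3678, 0.046], [0.4584, 0.2069, 0.046], [0.4024, 0.197, 0.046], [0.38, 0.3568, 0.046]] [0.41912523 0.28214792 0.046     ] 0.16251329677187054 0.05678539614156447
((467.5, 265.0), (38.0, 37.0), 90.0) [[0.5284, -0.3581, 0.046], [0.5271, -0.4418, 0.046], [0.4413, -0.4365, 0.046], [0.4425, -0.3537, 0.046]] [ 0.48481478 -0.39752331  0.046     ] 0.0837930782297365 0.08595172973794879
((167.8592529296875, 219.63809204101562), (38.57463836669922, 39.86908721923828), 68.74949645996094) [[0.6254, 0.343, 0.046], [0.6581, 0.2581, 0.046], [0.5734, 0.2238, 0.046], [0.5414, 0.308, 0.046]] [0.59959327 0.283202   0.046     ] 0.0909647512503467 0.09131517166924044
((488.5, 193.0), (96.0, 27.0), 90.0) [[0.7649, -0.4309, 0.046], [0.7638, -0.4938, 0.046], [0.5379, -0.4788, 0.046], [0.5389, -0.4176, 0.046]] [ 0.65139366 -0.45527221  0.046     ] 0.06293532757974193 0.226409779628053
((213.79586791992188, 157.73623657226562), (38.709503173828125, 37.64937973022461), 1.7357045412063599) [[0.7014, 0.2256, 0.046], [0.7924, 0.2249, 0.046], [0.7879, 0.1338, 0.046], [0.6972, 0.1355, 0.046]] [0.74472537 0.17993997 0.046     ] 0.09092046209297183 0.09120823151226179
[[310, 374], [282, 467], [315, 477], [341, 382]] [[0.4568, 0.2107, 0.046], [0.4327, 0.3669, 0.046], [0.3796, 0.3593, 0.046], [0.4005, 0.2025, 0.046]] [0.41740946 0.28484627 0.046     ]
[[201, 357], [189, 405], [240, 407], [248, 359]] [[0.6541, 0.2601, 0.046], [0.6229, 0.3432, 0.046], [0.5411, 0.3115, 0.046], [0.5728, 0.2293, 0.046]] [0.5977035 0.2860374 0.046    ]
[[224, 0], [230, 22], [386, 49], [384, 0]] [[1.4774, -1.1426, 0.046], [1.3435, -0.9709, 0.046], [0.7169, -0.9899, 0.046], [0.8591, -1.3887, 0.046]] [ 1.09920136 -1.12301333  0.046     ]
```

View pics/topz.png

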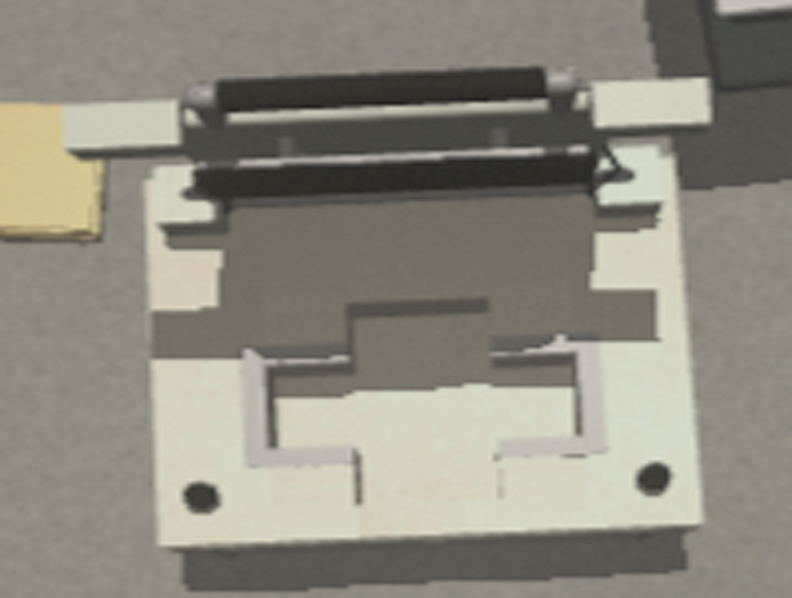

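View pics/sidez.png

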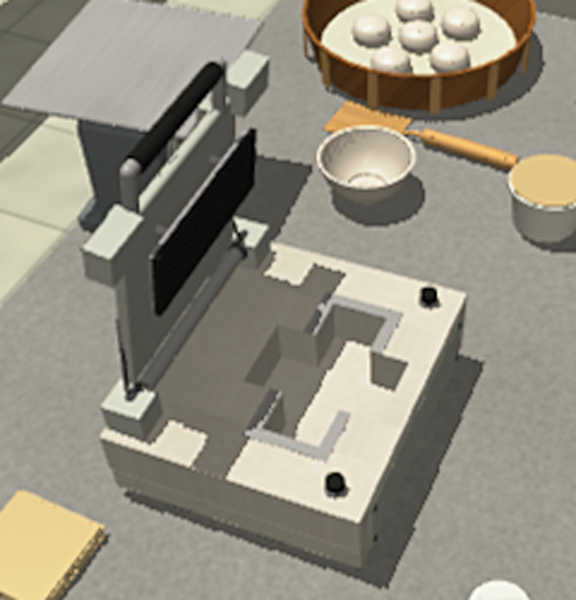

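Run:
```python
from h import *
c=vision.calibration('top');c2=vision.calibration('side')
def f(z): return [210+z[0]/4.4,110+z[1]/3.52]
def g(z): return [170+z[0]/2.4,90+z[1]/2.4]
names=['FL','FR','lFL','lFR','lBR','lBL']
T=onz(c,[f(p) for p in [(160,547),(703,525),(248,466),(604,452),(598,337),(243,350)]],.085)
S=onz(c2,[g(p) for p in [(360,520),(467,293),(325,458),(402,316),(325,300),(247,433)]],.085)
for n,a,b in zip(names,T,S): print(n,a.round(4),b.round(4))
for W in (T,S):
    d=W[0]-W[1]; print('deck front ang',np.arctan2(-d[0],d[1]),np.linalg.norm(d))
    d=W[2]-W[3]; print('lip front ang',np.arctan2(-d[0],d[1]),np.linalg.norm(d), np.linalg.norm(W[2]-W[5]))
    ly=(W[0]-W[1])[:2];ly/=np.linalg.norm(ly); px=np.array([ly[1],-ly[0]])
    print('nest from front', (W[0]+W[1])[:2]/2+px*.085, 'from lip',W[2:].mean(0), 'yaw',np.arctan2(px[1],px[0]))
```

```text
FL [0.4884 0.0951 0.085 ] [0.4868 0.0975 0.085 ]
FR [ 0.4979 -0.1735  0.085 ] [ 0.4962 -0.1693  0.085 ]
lFL [0.5381 0.0517 0.085 ] [0.5375 0.0542 0.085 ]
lFR [ 0.5441 -0.1255  0.085 ] [ 0.5406 -0.1184  0.085 ]
lBR [ 0.617  -0.1241  0.085 ] [ 0.6143 -0.1093  0.085 ]
lBL [0.6116 0.0543 0.085 ] [0.6085 0.0566 0.085 ]
deck front ang 0.03533623780068002 0.2687672546132099
lip front ang 0.033853145277550976 0.17731317525720583 0.07349747161759075
nest from front [ 0.57807225 -0.0361541 ] from lip [ 0.57773175 -0.03594255  0.085     ] yaw 0.03533623780068002
deck front ang 0.035087913581430596 0.26697040372583347
lip front ang 0.01838501209060786 0.17261140130544717 0.07105860176196908
nest from front [ 0.57641935 -0.03290207] from lip [ 0.57523172 -0.02923219  0.085     ] yaw 0.035087913581430596
```

```bash
cat >> h.py <<'E'
def target(pos,yaw_y,tilt=0.):
    """yaw_y: world yaw of tool y. tilt: tool z leans toward +(tool y) by tilt"""
    p,R,s=tool()
    y=np.array([np.cos(yaw_y),np.sin(yaw_y),0]); z=np.array([0,0,-1.])
    z2=z*np.cos(tilt)+y*np.sin(tilt); y2=y*np.cos(tilt)-z*np.sin(tilt)
    Rt=np.c_[np.cross(y2,z2),y2,z2]
    dp=R.T@(np.asarray(pos)-p); w=Ro.from_matrix(R.T@Rt).as_rotvec()
    print('t',round(s['t'],2),'pos',p.round(4),'dp',dp.round(4).tolist(),'ang',w.round(4).tolist(),'F',s['force'].round(2),'op',round(s['opening'],4),'q',s['joint_positions'].round(2))
    return dp,w
E
python3 - <<'E'
from h import *
p,R,s=tool(); c=vision.calibration('wrist'); C=-np.array(c['R']).T@c['t']
print('cam in tool',R.T@(C-p), 'cam axis in tool',(np.array(c['R'])@R)[2])
target([.418,.2835,.20],.14)
E
```

```text
cam in tool [ 0.07664675 -0.00124361 -0.15900243] cam axis in tool [-2.99427870e-01 -4.81781129e-04  9.54118818e-01]
t 0.15 pos [0.1407 0.5053 0.2127] dp [-0.3266, -0.1392, 0.0129] ang [-0.0018, 0.0008, 1.159] F [ 0.26  0.19 -0.68] op 0.0858 q [1.17 0.05 0.1  1.62 0.   1.44]
```

>>> carry_out --motion '[{"hand": 0.085, "dp": [-0.3266, -0.1392, 0.013], "angular": [0, 0, 1.159]}, {"hand": 0.085, "dp": [-0.3266, -0.1392, 0.013], "angular": [0, 0, 1.159]}, {"hand": 0.085, "dp": [-0.3266, -0.1392, 0.013], "angular": [0, 0, 1.159]}, {"hand": 0.085, "dp": [-0.3266, -0.1392, 0.013], "angular": [0, 0, 1.159]}, {"hand": 0.085, "dp": [-0.3266, -0.1392, 0.013], "angular": [0, 0, 1.159]}, {"hand": 0.085, "dp": [-0.3266, -0.1392, 0.013], "angular": [0, 0, 1.159]}, {"hand": 0.085, "dp": [-0.3266, -0.1392, 0.013], "angular": [0, 0, 1.159]}, {"hand": 0.085, "dp": [-0.3266, -0.1392, 0.013], "angular": [0, 0, 1.159]}, {"hand": 0.085, "dp": [-0.3266, -0.1392, 0.013], "angular": [0, 0, 1.159]}, {"hand": 0.085, "dp": [-0.3266, -0.1392, 0.013], "angular": [0, 0, 1.159]}, {"hand": 0.085, "dp": [-0.3266, -0.1392, 0.013], "angular": [0, 0, 1.159]}, {"hand": 0.085, "dp": [-0.3266, -0.1392, 0.013], "angular": [0, 0, 1.159]}]'

```text
t: 1.15
position: [0.4178, 0.2832, 0.1994]
tool_rot: [-0.0, 0.656, 0.755, -0.001]
force: [-0.1, -0.0, 0.3]
opening: 0.0848
```

Run:
```python
from h import *
c=vision.calibration('wrist'); im=vision.read_camera('wrist')[:,:,::-1].copy(); cv2.imwrite('pics/w1.png',im)
m=cv2.inRange(cv2.cvtColor(im,cv2.COLOR_BGR2HSV),(12,60,110),(28,180,255))
for cn in cv2.findContours(m,cv2.RETR_EXTERNAL,cv2.CHAIN_APPROX_NONE)[0]:
    if cv2.contourArea(cn)>1500:
        pts=onz(c,cn[:,0],.046,True)[:,:2]
        r=cv2.minAreaRect((pts*1000).astype(np.float32)); print(cv2.contourArea(cn),r, cv2.boundingRect(cn))
target([.418,.2835,.20],.14)
```

```text
3313.0 ((718.44140625, 207.2119598388672), (84.8728256225586, 89.55284881591797), 87.50154876708984) (528, 285, 76, 70)
5452.0 ((597.3045654296875, 284.3135986328125), (90.09394836425781, 89.77002716064453), 21.997745513916016) (460, 192, 82, 107)
9753.0 ((417.4903259277344, 283.0298767089844), (56.72140884399414, 160.22122192382812), 7.913316249847412) (285, 126, 67, 178)
t 1.2 pos [0.4175 0.2836 0.1996] dp [-0.0002, 0.0004, -0.0004] ang [-0.0017, 0.0016, 0.0015] F [-0.57  0.21 -0.21] op 0.0845 q [ 0.46 -0.01  0.02  1.6  -0.    1.89]
```

View pics/w1.png

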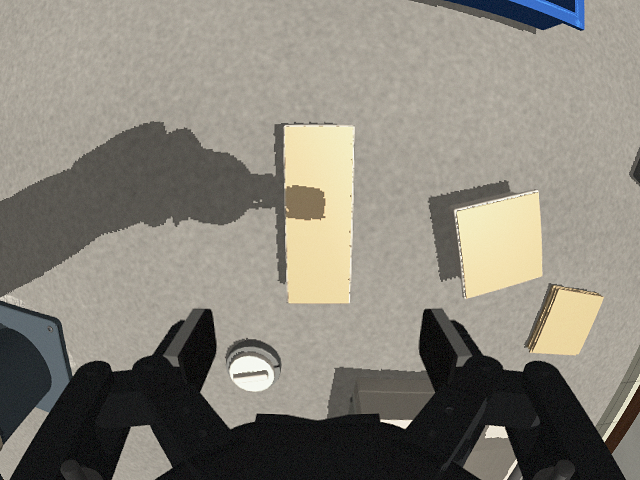

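>>> carry_out --motion '[{"hand": 0.085, "dp": [0, 0, 0.03], "angular": [0, 0, 0]}, {"hand": 0.085, "dp": [0, 0, 0.065], "angular": [0, 0, 0]}, {"hand": 0.085, "dp": [0, 0, 0.1], "angular": [0, 0, 0]}, {"hand": 0.085, "dp": [0, 0, 0.135], "angular": [0, 0, 0]}, {"hand": 0.085, "dp": [0, 0, 0.15], "angular": [0, 0, 0]}, {"hand": 0.085, "dp": [0, 0, 0.158], "angular": [0, 0, 0]}, {"hand": 0.085, "dp": [0, 0, 0.158], "angular": [0, 0, 0]}]'

```text
t: 1.78
position: [0.4148, 0.2832, 0.0394]
tool_rot: [-0.001, 0.654, 0.756, -0.003]
force: [-0.0, -1.0, 0.5]
opening: 0.0851
```

>>> carry_out --motion '[{"hand": 0.07, "dp": [0, 0, 0], "angular": [0, 0, 0]}, {"hand": 0.062, "dp": [0, 0, 0], "angular": [0, 0, 0]}, {"hand": 0.05, "dp": [0, 0, 0], "angular": [0, 0, 0]}, {"hand": 0.05, "dp": [0, 0, 0], "angular": [0, 0, 0]}, {"hand": 0.05, "dp": [0, 0, 0], "angular": [0, 0, 0]}, {"hand": 0.05, "dp": [0, 0, 0], "angular": [0, 0, 0]}]' --force 30

```text
t: 2.28
position: [0.4155, 0.2834, 0.0402]
tool_rot: [-0.001, 0.655, 0.756, -0.003]
force: [0.1, -0.8, 0.3]
opening: 0.0501
```

Run:
```python
from h import *
im=vision.read_camera('side')[:,:,::-1].copy(); cv2.imwrite('pics/s1.png',im[240:480,170:470])
cv2.imwrite('pics/s1.png',cv2.resize(im[240:480,170:470],None,fx=2.4,fy=2.4))
target([.418,.2835,.20],.14)
```

```text
t 2.33 pos [0.4153 0.2833 0.0399] dp [-0.0006, 0.0019, -0.1601] ang [-0.005, 0.0026, 0.0036] F [ 0.95 -0.32 -0.58] op 0.0501 q [ 0.47  0.03 -0.26  1.28 -0.    1.89]
```

View pics/s1.png

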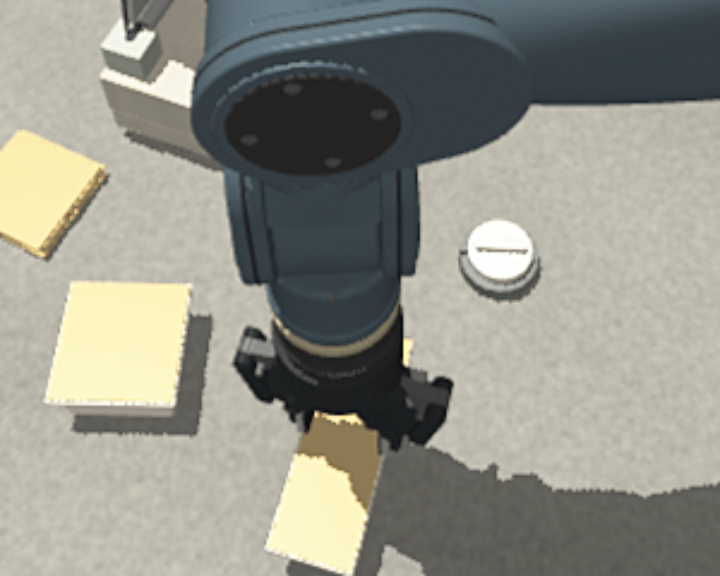

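Run:
```python
from h import *
im=vision.read_camera('wrist')[:,:,::-1].copy(); cv2.imwrite('pics/w2.png',im)
target([.418,.2835,.20],.14)
```

```text
t 2.38 pos [0.4151 0.2832 0.0397] dp [-0.0006, 0.002, -0.1603] ang [-0.0055, 0.0027, 0.0037] F [-0.07 -0.02  0.06] op 0.0503 q [ 0.47  0.03 -0.27  1.28 -0.    1.89]
```

View pics/w2.png

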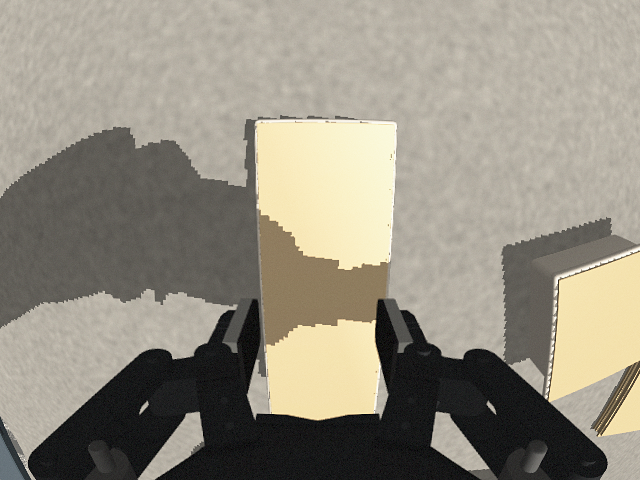

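>>> carry_out --motion '[{"hand": 0.046, "dp": [0, 0, 0], "angular": [0, 0, 0]}, {"hand": 0.046, "dp": [0, 0, 0], "angular": [0, 0, 0]}, {"hand": 0.046, "dp": [0, 0, 0], "angular": [0, 0, 0]}]' --force 30

```text
t: 2.63
position: [0.4151, 0.2832, 0.0397]
tool_rot: [-0.001, 0.655, 0.756, -0.003]
force: [-0.2, 0.5, 0.8]
opening: 0.046
```

Run:
```python
from h import *
im=vision.read_camera('wrist')[:,:,::-1].copy(); cv2.imwrite('pics/w3.png',cv2.resize(im[200:480,180:460],None,fx=2.1,fy=2.1,interpolation=cv2.INTER_CUBIC))
target([.418,.2835,.20],.14)
c=vision.calibration('wrist');p,R,s=tool()
for h in(.025,.03):
  for z in (-.017,0,.017,): print(h,z,proj(c,[p+R@[0,h,z],p+R@[0,-h,z]],True).round(0).tolist())
```

```text
t 2.68 pos [0.4151 0.2832 0.0397] dp [-0.0005, 0.002, -0.1603] ang [-0.0055, 0.0028, 0.0036] F [0.14 0.06 0.48] op 0.046 q [ 0.47  0.03 -0.27  1.28 -0.    1.89]
0.025 -0.017 [[376.0, 313.0], [261.0, 313.0]]
0.025 0 [[371.0, 296.0], [266.0, 296.0]]
0.025 0.017 [[367.0, 282.0], [270.0, 282.0]]
0.03 -0.017 [[388.0, 312.0], [250.0, 313.0]]
0.03 0 [[382.0, 296.0], [256.0, 296.0]]
0.03 0.017 [[376.0, 282.0], [261.0, 282.0]]
```

View pics/w3.png

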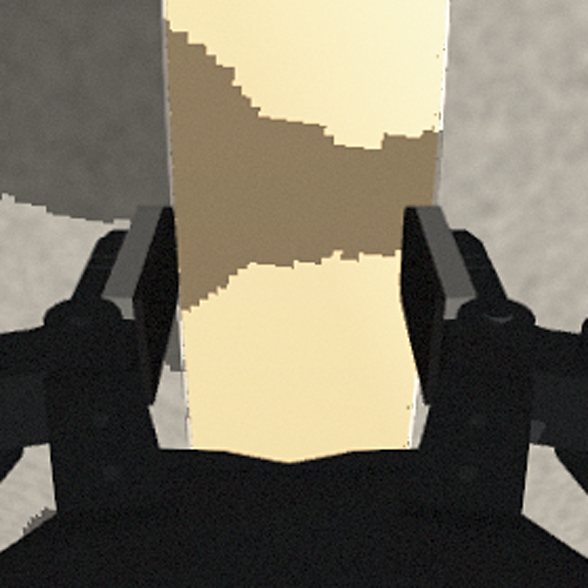

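Run:
```python
from h import *
c=vision.calibration('wrist');p,R,s=tool()
for x in (.011,-.011):
  for z in (-.06,-.04,-.03,-.02,-.01,0,.01,.017): print(x,z,proj(c,[p+R@[x,.023,z],p+R@[x,-.023,z]],True).round(0).tolist())
im=cv2.imread('pics/w2.png')
# lid at various rows
print(proj(c,[[.4175,.283,.046]],True))
```

```text
0.011 -0.06 [[392.0, 345.0], [247.0, 345.0]]
0.011 -0.04 [[382.0, 315.0], [256.0, 316.0]]
0.011 -0.03 [[378.0, 303.0], [260.0, 304.0]]
0.011 -0.02 [[374.0, 293.0], [263.0, 293.0]]
0.011 -0.01 [[371.0, 283.0], [266.0, 283.0]]
0.011 0 [[368.0, 275.0], [269.0, 275.0]]
0.011 0.01 [[366.0, 267.0], [272.0, 267.0]]
0.011 0.017 [[364.0, 262.0], [273.0, 262.0]]
-0.011 -0.06 [[385.0, 397.0], [253.0, 397.0]]
-0.011 -0.04 [[378.0, 364.0], [260.0, 364.0]]
-0.011 -0.03 [[374.0, 350.0], [263.0, 350.0]]
-0.011 -0.02 [[371.0, 338.0], [266.0, 338.0]]
-0.011 -0.01 [[368.0, 327.0], [269.0, 327.0]]
-0.011 0 [[366.0, 316.0], [271.0, 317.0]]
-0.011 0.01 [[364.0, 307.0], [274.0, 307.0]]
-0.011 0.017 [[362.0, 301.0], [275.0, 301.0]]
[[323.78895517 303.33069224]]
```

Run:
```python
from h import *
c=vision.calibration('side');ct=vision.calibration('top');p,R,s=tool()
print(p,R.round(3).tolist())
im=vision.read_camera('side')[:,:,::-1].copy()
im2=cv2.resize(im[340:460,240:380],None,fx=5,fy=5,interpolation=cv2.INTER_CUBIC)
for z,col in((.011,(0,0,255)),(-.022,(255,0,0)),(-.06,(0,255,0))):
  for y in(.023,-.023,.0375,-.0375):
   for x in (.011,-.011):
    u=proj(c,p+R@[x,y,z])[0]; q=((u-[240,340])*5).astype(int); cv2.circle(im2,tuple(map(int,q)),4,col,-1)
cv2.imwrite('pics/s2.png',im2)
```

```text
[0.41510159 0.28315506 0.03967082] [[-0.143, 0.99, -0.005], [0.99, 0.143, -0.004], [-0.003, -0.006, -1.0]]
```

View pics/s2.png

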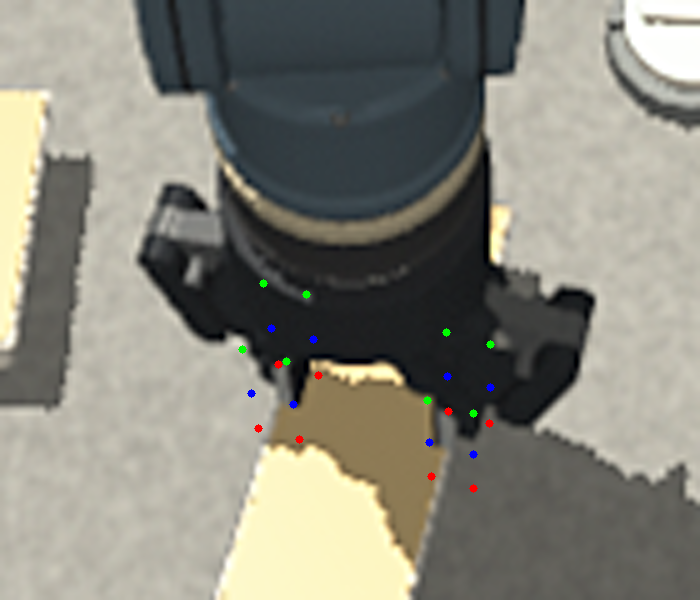

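>>> carry_out --motion '[{"hand": 0.06, "dp": [0, 0, -0.03], "angular": [0, 0, 0]}, {"hand": 0.06, "dp": [0, 0, -0.06], "angular": [0, 0, 0]}, {"hand": 0.06, "dp": [0, 0, -0.06], "angular": [0, 0, 0]}, {"hand": 0.06, "dp": [0, 0, -0.06], "angular": [0, 0, 0]}, {"hand": 0.06, "dp": [0, 0, -0.06], "angular": [0, 0, 0]}]'

```text
t: 3.15
position: [0.4155, 0.2834, 0.0997]
tool_rot: [-0.001, 0.655, 0.756, -0.003]
force: [0.5, -0.7, -0.6]
opening: 0.0598
```

Run:
```python
from h import *
target([.4175,.283,.10],.138)
c=vision.calibration('wrist');p,R,s=tool(); im=vision.read_camera('wrist')[:,:,::-1].copy()
cs=vision.calibration('side'); si=vision.read_camera('side')[:,:,::-1].copy()
w=cv2.resize(im[220:480,180:460],None,fx=2.1,fy=2.1,interpolation=cv2.INTER_CUBIC)
sc=cv2.resize(si[280:440,220:400],None,fx=4,fy=3.7,interpolation=cv2.INTER_CUBIC)
for z,col in((.010,(0,0,255)),(-.01,(255,0,255)),(-.02,(255,0,0)),(-.03,(0,255,0))):
  for y in(.03,-.03):
    u=proj(c,p+R@[.011,y,z],True)[0]; cv2.circle(w,tuple(map(int,(u-[180,220])*2.1)),3,col,-1)
    u=proj(cs,p+R@[.011,y,z])[0]; cv2.circle(sc,tuple(map(int,(u-[220,280])*[4,3.7])),3,col,-1)
cv2.imwrite('pics/w4.png',w);cv2.imwrite('pics/s4.png',sc)
```

```text
t 3.15 pos [0.4155 0.2834 0.0997] dp [-0.0007, 0.0019, -0.0004] ang [-0.0052, 0.0027, 0.0056] F [ 0.48 -0.68 -0.63] op 0.0598 q [ 0.47  0.   -0.17  1.4  -0.    1.89]
```

View pics/w4.png

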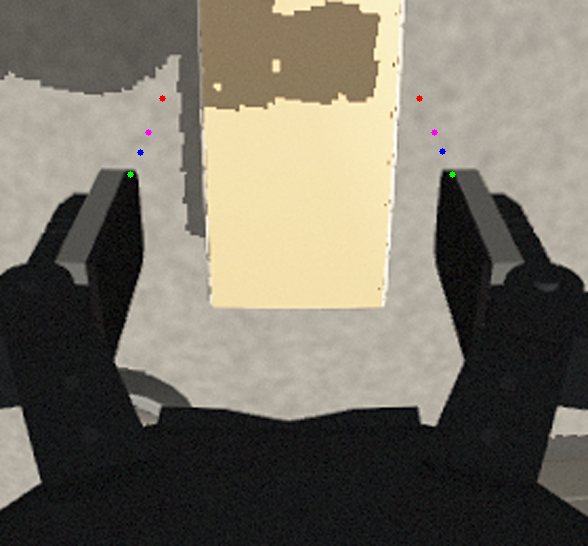

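View pics/s4.png

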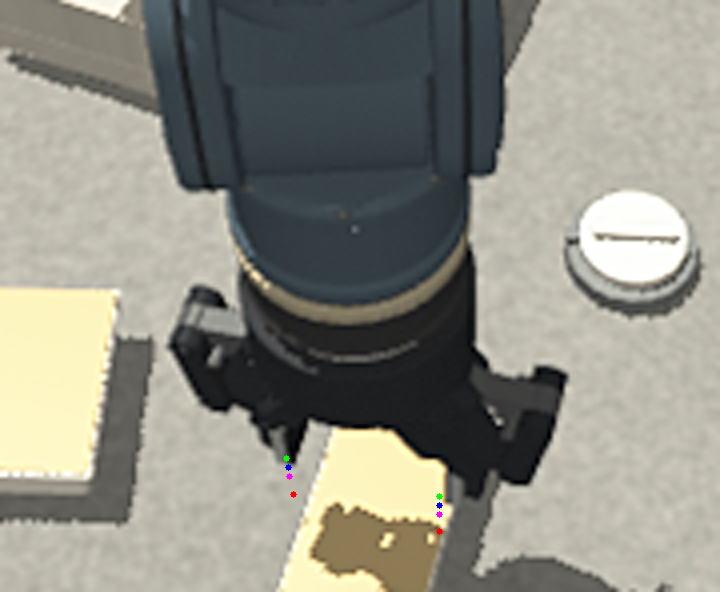

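>>> carry_out --motion '[{"hand": 0.085, "dp": [0, 0.002, 0], "angular": [-0.005, 0.003, 0.005]}, {"hand": 0.085, "dp": [0, 0.002, 0], "angular": [-0.005, 0.003, 0.005]}, {"hand": 0.085, "dp": [0, 0.002, 0.0], "angular": [-0.005, 0.003, 0.005]}, {"hand": 0.085, "dp": [0, 0.002, 0.03], "angular": [-0.005, 0.003, 0.005]}, {"hand": 0.085, "dp": [0, 0.002, 0.055], "angular": [-0.005, 0.003, 0.005]}, {"hand": 0.085, "dp": [0, 0.002, 0.075], "angular": [-0.005, 0.003, 0.005]}, {"hand": 0.085, "dp": [0, 0.002, 0.09], "angular": [-0.005, 0.003, 0.005]}, {"hand": 0.085, "dp": [0, 0.002, 0.1], "angular": [-0.005, 0.003, 0.005]}, {"hand": 0.085, "dp": [0, 0.002, 0.103], "angular": [-0.005, 0.003, 0.005]}]'

```text
t: 4.0
position: [0.4139, 0.2818, -0.0071]
tool_rot: [-0.002, 0.656, 0.754, -0.003]
force: [-0.5, -0.1, -0.6]
opening: 0.0849
```

Run:
```python
from h import *
target([.4175,.283,-.003],.138)
im=vision.read_camera('wrist')[:,:,::-1].copy()
cv2.imwrite('pics/w5.png',im)
```

```text
t 4.0 pos [ 0.4139  0.2818 -0.0071] dp [0.0007, 0.0037, -0.0042] ang [-0.007, 0.002, 0.0005] F [-0.49 -0.06 -0.57] op 0.0849 q [ 0.46  0.07 -0.33  1.19  0.    1.9 ]
```

View pics/w5.png

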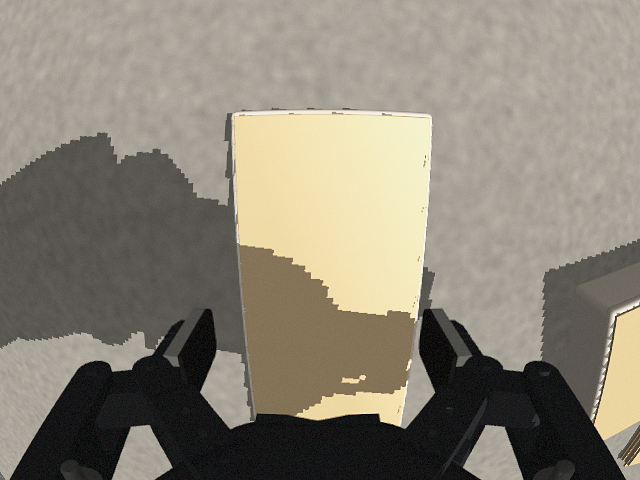

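>>> carry_out --motion '[{"hand": 0.085, "dp": [0, 0.004, -0.002], "angular": [-0.007, 0.002, 0]}, {"hand": 0.07, "dp": [0, 0.004, -0.002], "angular": [-0.007, 0.002, 0]}, {"hand": 0.065, "dp": [0, 0.004, -0.002], "angular": [-0.007, 0.002, 0]}, {"hand": 0.06, "dp": [0, 0.004, -0.002], "angular": [-0.007, 0.002, 0]}, {"hand": 0.05, "dp": [0, 0.004, -0.002], "angular": [-0.007, 0.002, 0]}, {"hand": 0.05, "dp": [0, 0.004, -0.002], "angular": [-0.007, 0.002, 0]}, {"hand": 0.05, "dp": [0, 0.004, -0.002], "angular": [-0.007, 0.002, 0]}]' --force 30

```text
t: 4.63
position: [0.4195, 0.2832, -0.003]
tool_rot: [0.001, 0.656, 0.754, 0.002]
force: [0.4, -0.1, 5.2]
opening: 0.0596
```

Run:
```python
from h import *
target([.4175,.283,-.003],.138)
im=vision.read_camera('wrist')[:,:,::-1].copy()
cv2.imwrite('pics/w6.png',im)
```

```text
t 4.63 pos [ 0.4195  0.2832 -0.003 ] dp [0.0001, -0.002, 0.0] ang [0.0035, -0.0013, 0.0005] F [ 0.37 -0.05  5.19] op 0.0596 q [ 0.46  0.06 -0.32  1.18  0.    1.89]
```

View pics/w6.png

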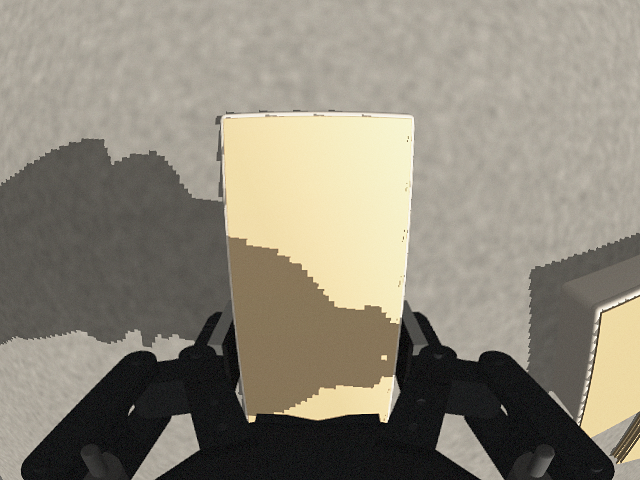

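>>> carry_out --motion '[{"hand": 0.05, "dp": [0, 0, -0.005], "angular": [0, 0, 0]}, {"hand": 0.05, "dp": [0, 0, -0.015], "angular": [0, 0, 0]}, {"hand": 0.05, "dp": [0, 0, -0.03], "angular": [0, 0, 0]}, {"hand": 0.05, "dp": [0, 0, -0.05], "angular": [0, 0, 0]}, {"hand": 0.05, "dp": [0, 0, -0.07], "angular": [0, 0, 0]}, {"hand": 0.05, "dp": [0, 0, -0.09], "angular": [0, 0, 0]}, {"hand": 0.05, "dp": [0, 0, -0.11], "angular": [0, 0, 0]}, {"hand": 0.05, "dp": [0, 0, -0.13], "angular": [0, 0, 0]}, {"hand": 0.05, "dp": [0, 0, -0.145], "angular": [0, 0, 0]}, {"hand": 0.05, "dp": [0, 0, -0.155], "angular": [0, 0, 0]}, {"hand": 0.05, "dp": [0, 0, -0.16], "angular": [0, 0, 0]}, {"hand": 0.05, "dp": [0, 0, -0.16], "angular": [0, 0, 0]}]' --force 40

```text
t: 5.68
position: [0.4194, 0.2832, 0.1581]
tool_rot: [0.001, 0.656, 0.754, 0.003]
force: [-0.1, -0.1, -1.6]
opening: 0.0595
```

Run:
```python
from h import *
target([.5,0.1,.155],.035)
target([.577,-.0345,.155],.035)
im=vision.read_camera('side')[:,:,::-1].copy()
cv2.imwrite('pics/s6.png',im)
```

```text
t 5.68 pos [0.4194 0.2832 0.1581] dp [-0.1926, 0.0545, 0.003] ang [0.005, -0.0021, 0.1036] F [-0.09 -0.14 -1.57] op 0.0595 q [ 0.46 -0.01 -0.07  1.51  0.    1.89]
t 5.68 pos [0.4194 0.2832 0.1581] dp [-0.3364, 0.1122, 0.0031] ang [0.005, -0.0021, 0.1036] F [-0.09 -0.14 -1.57] op 0.0595 q [ 0.46 -0.01 -0.07  1.51  0.    1.89]
```

View pics/s6.png

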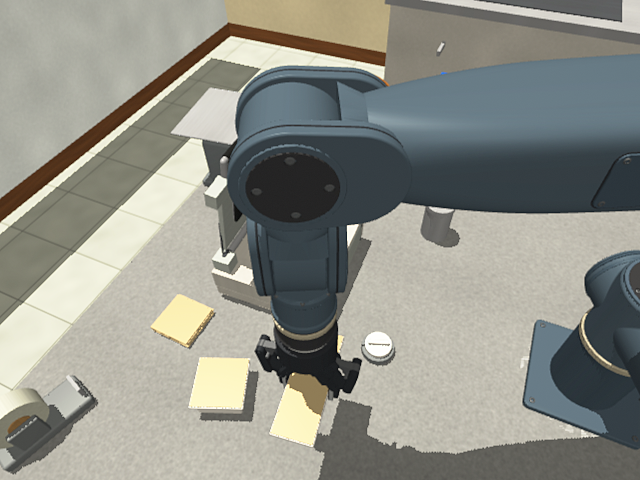

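Run:
```python
from h import *
target([.56,-.19,.165],.035)
```

```text
t 5.73 pos [0.4189 0.2829 0.1569] dp [-0.4878, 0.0745, -0.0084] ang [0.0033, -0.0014, 0.1035] F [-0.47 -0.88 -1.7 ] op 0.0593 q [ 0.46 -0.01 -0.07  1.5   0.    1.89]
```

>>> carry_out --motion '[{"hand": 0.05, "dp": [-0.01, 0.0015, -0.002], "angular": [0, 0, 0.01]}, {"hand": 0.05, "dp": [-0.03, 0.005, -0.004], "angular": [0, 0, 0.02]}, {"hand": 0.05, "dp": [-0.06, 0.009, -0.006], "angular": [0, 0, 0.03]}, {"hand": 0.05, "dp": [-0.095, 0.015, -0.008], "angular": [0, 0, 0.04]}, {"hand": 0.05, "dp": [-0.13, 0.02, -0.008], "angular": [0, 0, 0.05]}, {"hand": 0.05, "dp": [-0.17, 0.026, -0.008], "angular": [0, 0, 0.06]}, {"hand": 0.05, "dp": [-0.21, 0.032, -0.008], "angular": [0, 0, 0.07]}, {"hand": 0.05, "dp": [-0.25, 0.038, -0.008], "angular": [0, 0, 0.08]}, {"hand": 0.05, "dp": [-0.29, 0.044, -0.008], "angular": [0, 0, 0.09]}, {"hand": 0.05, "dp": [-0.325, 0.05, -0.008], "angular": [0, 0, 0.1]}, {"hand": 0.05, "dp": [-0.355, 0.054, -0.008], "angular": [0, 0, 0.104]}, {"hand": 0.05, "dp": [-0.38, 0.058, -0.008], "angular": [0, 0, 0.104]}]'

```text
t: 6.73
position: [0.5278, -0.0887, 0.1629]
tool_rot: [-0.0, 0.696, 0.718, 0.001]
force: [0.2, -0.0, -0.9]
opening: 0.0592
```

>>> carry_out --motion '[{"hand": 0.05, "dp": [-0.025, 0.004, 0], "angular": [0, 0, 0]}, {"hand": 0.05, "dp": [-0.05, 0.008, 0], "angular": [0, 0, 0]}, {"hand": 0.05, "dp": [-0.075, 0.011, 0], "angular": [0, 0, 0]}, {"hand": 0.05, "dp": [-0.095, 0.014, 0], "angular": [0, 0, 0]}, {"hand": 0.05, "dp": [-0.105, 0.016, 0], "angular": [0, 0, 0]}, {"hand": 0.05, "dp": [-0.108, 0.016, 0], "angular": [0, 0, 0]}, {"hand": 0.05, "dp": [-0.108, 0.016, 0], "angular": [0, 0, 0]}, {"hand": 0.05, "dp": [-0.108, 0.016, 0], "angular": [0, 0, 0]}]'

```text
t: 7.4
position: [0.5467, -0.1952, 0.1623]
tool_rot: [-0.001, 0.696, 0.718, 0.001]
force: [-0.3, 0.7, -1.5]
opening: 0.0593
```

Run:
```python
from h import *
target([.577,-.0345,.165],.035)
c=vision.calibration('wrist');np.save('cw7.npy',c,allow_pickle=True)
im=vision.read_camera('wrist')[:,:,::-1].copy()
cv2.imwrite('pics/w7.png',im)
```

```text
t 7.4 pos [ 0.5467 -0.1952  0.1623] dp [0.1596, 0.0355, -0.0023] ang [-0.0009, -0.0028, -0.003] F [-0.34  0.69 -1.49] op 0.0593 q [-0.46  0.19  0.15  1.54  0.    1.08]
```

View pics/w7.png

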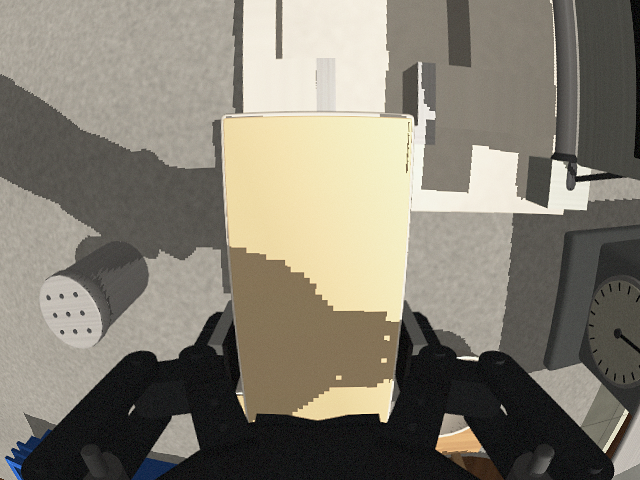

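>>> carry_out --motion '[{"hand": 0.05, "dp": [0.01, -0.012, 0], "angular": [0, 0, 0]}, {"hand": 0.05, "dp": [0.025, -0.03, 0], "angular": [0, 0, 0]}, {"hand": 0.05, "dp": [0.045, -0.054, 0], "angular": [0, 0, 0]}, {"hand": 0.05, "dp": [0.06, -0.075, 0], "angular": [0, 0, 0]}, {"hand": 0.05, "dp": [0.072, -0.088, 0], "angular": [0, 0, 0]}, {"hand": 0.05, "dp": [0.078, -0.094, 0], "angular": [0, 0, 0]}, {"hand": 0.05, "dp": [0.078, -0.094, 0], "angular": [0, 0, 0]}, {"hand": 0.05, "dp": [0.078, -0.094, 0], "angular": [0, 0, 0]}, {"hand": 0.05, "dp": [0.078, -0.094, 0], "angular": [0, 0, 0]}]'

```text
t: 8.2
position: [0.4513, -0.1203, 0.163]
tool_rot: [-0.0, 0.695, 0.719, 0.001]
force: [-0.6, -0.9, -0.9]
opening: 0.0593
```

Run:
```python
from h import *
target([.577,-.0345,.165],.035)
c=vision.calibration('wrist');np.save('cw8.npy',c,allow_pickle=True)
im=vision.read_camera('wrist')[:,:,::-1].copy()
cv2.imwrite('pics/w8.png',im)
cv2.imwrite('pics/w8z.png',cv2.resize(im[0:330,340:640],None,fx=1.8,fy=1.8,interpolation=cv2.INTER_CUBIC))
```

```text
t 8.2 pos [ 0.4513 -0.1203  0.163 ] dp [0.0816, 0.1284, -0.0017] ang [0.0008, -0.0017, -0.0019] F [-0.56 -0.89 -0.9 ] op 0.0593 q [-0.41 -0.11 -0.15  1.53  0.    1.13]
```

View pics/w8.png

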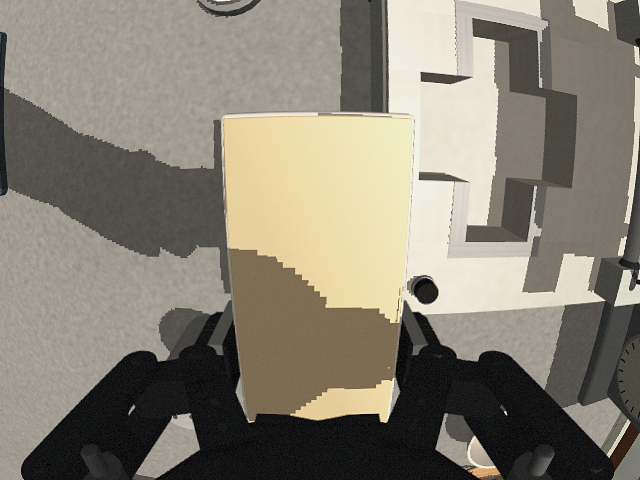

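View pics/w8z.png

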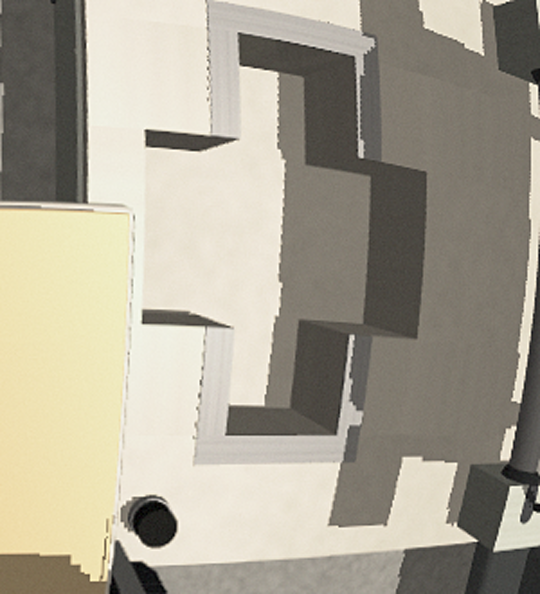

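Run:
```python
from h import *
c=np.load('cw8.npy',allow_pickle=True).item()
f=lambda L:[[340+a/1.8,b/1.8] for a,b in L]
for nm,L in (('in',[(238,33),(357,52),(338,433),(228,435)]),('out',[(210,2),(378,42),(348,460),(195,465)])):
  for z in (.085,):
    W=onz(c,f(L),z,True); print(nm,z,W.round(4).tolist(),'ctr',W.mean(0).round(4),'sides',[round(float(np.linalg.norm(W[i]-W[(i+1)%4])),4) for i in range(4)],
     'yaw',[round(float(np.arctan2(-(a-b)[0],(a-b)[1])),3) for a,b in ((W[0],W[3]),(W[1],W[2]))])
# cutout front edges
W=onz(c,f([(145,130),(142,310)]),.085,True);print(W.round(4))
# where lid of held tray is seen
p,R,s=tool(); im=cv2.imread('pics/w8.png')
m=cv2.inRange(cv2.cvtColor(im,cv2.COLOR_BGR2HSV),(12,60,60),(28,180,255)); m[:, :200]=0;m[:,430:]=0;m[430:]=0
cn=max(cv2.findContours(m,cv2.RETR_EXTERNAL,cv2.CHAIN_APPROX_NONE)[0],key=cv2.contourArea)
for z in (.2,.206,.212):
    P=(onz(c,cn[:,0],z,True)-p)@R; print(z,P.min(0).round(4),P.max(0).round(4))
    for a in (-.02,.02,.06):
        k=abs(P[:,0]-a)<.003; print('   ',a,P[k,1].min().round(4),P[k,1].max().round(4))
```

```text
in 0.085 [[0.5492, 0.0424, 0.085], [0.603, 0.0467, 0.085], [0.6081, -0.1109, 0.085], [0.556, -0.1136, 0.085]] ctr [ 0.5791 -0.0339  0.085 ] sides [0.054, 0.1577, 0.0521, 0.1561] yaw [0.044, 0.032]
out 0.085 [[0.5379, 0.0532, 0.085], [0.6139, 0.054, 0.085], [0.6161, -0.1226, 0.085], [0.5437, -0.1263, 0.085]] ctr [ 0.5779 -0.0354  0.085 ] sides [0.076, 0.1766, 0.0725, 0.1796] yaw [0.032, 0.012]
[[ 0.5131 -0.0016  0.085 ]
 [ 0.5156 -0.0674  0.085 ]]
0.2 [-0.0467 -0.0316 -0.0373] [ 0.0811  0.0306 -0.037 ]
    -0.02 -0.0315 0.0305
    0.02 -0.0316 0.0306
    0.06 -0.0316 0.0168
0.206 [-0.0407 -0.0301 -0.0432] [ 0.0808  0.0291 -0.043 ]
    -0.02 -0.03 0.0289
    0.02 -0.03 0.0291
    0.06 -0.0301 0.016
0.212 [-0.0347 -0.0286 -0.0492] [ 0.0805  0.0276 -0.049 ]
    -0.02 -0.0285 0.0273
    0.02 -0.0285 0.0276
    0.06 -0.0285 0.0167
```

Run:
```python
from h import *
target([.578,-.0345,.150],.036)
```

```text
t 8.25 pos [ 0.4512 -0.1204  0.1628] dp [0.0817, 0.1295, 0.013] ang [0.0002, -0.002, -0.0033] F [-0.82 -0.66 -0.76] op 0.0595 q [-0.41 -0.11 -0.15  1.53  0.    1.13]
```

>>> carry_out --motion '[{"hand": 0.05, "dp": [0.006, 0.01, 0], "angular": [0, -0.002, -0.003]}, {"hand": 0.05, "dp": [0.018, 0.028, 0], "angular": [0, -0.002, -0.003]}, {"hand": 0.05, "dp": [0.035, 0.055, 0], "angular": [0, -0.002, -0.003]}, {"hand": 0.05, "dp": [0.05, 0.08, 0.003], "angular": [0, -0.002, -0.003]}, {"hand": 0.05, "dp": [0.065, 0.103, 0.006], "angular": [0, -0.002, -0.003]}, {"hand": 0.05, "dp": [0.075, 0.119, 0.01], "angular": [0, -0.002, -0.003]}, {"hand": 0.05, "dp": [0.08, 0.127, 0.013], "angular": [0, -0.002, -0.003]}, {"hand": 0.05, "dp": [0.082, 0.1295, 0.013], "angular": [0, -0.002, -0.003]}, {"hand": 0.05, "dp": [0.082, 0.1295, 0.013], "angular": [0, -0.002, -0.003]}, {"hand": 0.05, "dp": [0.082, 0.1295, 0.013], "angular": [0, -0.002, -0.003]}]'

```text
t: 9.08
position: [0.5776, -0.0347, 0.15]
tool_rot: [-0.0, 0.695, 0.719, -0.0]
force: [0.5, 0.6, -3.0]
opening: 0.0593
```

Run:
```python
from h import *
target([.578,-.0345,.10],.036)
im=vision.read_camera('side')[:,:,::-1].copy()
cv2.imwrite('pics/s9.png',im)
```

```text
t 9.08 pos [ 0.5776 -0.0347  0.15  ] dp [0.0002, 0.0004, 0.05] ang [-0.0007, 0.0003, -0.0007] F [ 0.55  0.6  -2.99] op 0.0593 q [-0.18  0.18  0.12  1.51 -0.    1.36]
```

View pics/s9.png

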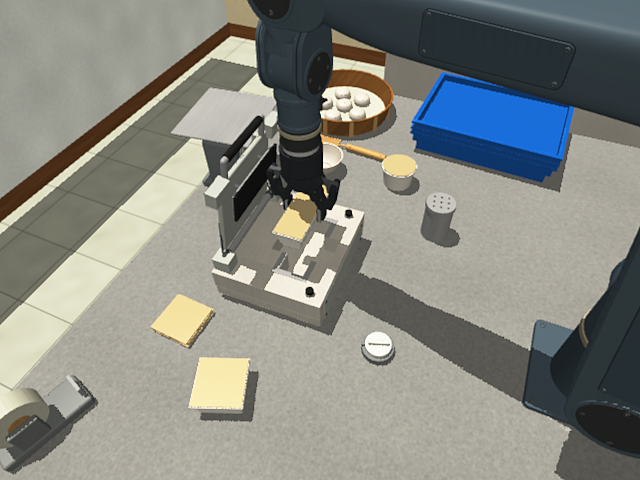

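>>> carry_out --motion '[{"hand": 0.05, "dp": [0, 0.0, 0.01], "angular": [0, 0, 0]}, {"hand": 0.05, "dp": [0, 0, 0.025], "angular": [0, 0, 0]}, {"hand": 0.05, "dp": [0, 0, 0.04], "angular": [0, 0, 0]}, {"hand": 0.05, "dp": [0, 0, 0.05], "angular": [0, 0, 0]}, {"hand": 0.05, "dp": [0, 0, 0.055], "angular": [0, 0, 0]}, {"hand": 0.05, "dp": [0, 0, 0.055], "angular": [0, 0, 0]}, {"hand": 0.05, "dp": [0, 0, 0.055], "angular": [0, 0, 0]}]'

```text
t: 9.72
position: [0.5773, -0.0352, 0.0953]
tool_rot: [0.0, 0.695, 0.719, -0.0]
force: [1.0, -0.1, -0.7]
opening: 0.0591
```

Run:
```python
from h import *
target([.578,-.0345,.046],.036)
im=vision.read_camera('side')[:,:,::-1].copy()
cv2.imwrite('pics/s10.png',cv2.resize(im[150:340,200:380],None,fx=3.1,fy=3.1,interpolation=cv2.INTER_CUBIC))
im=vision.read_camera('wrist')[:,:,::-1].copy()
cv2.imwrite('pics/w10.png',im)
```

```text
t 9.72 pos [ 0.5773 -0.0352  0.0953] dp [0.0007, 0.0008, 0.0493] ang [-0.0003, 0.0004, -0.0016] F [ 1.04 -0.07 -0.72] op 0.0591 q [-0.18  0.19  0.02  1.4  -0.    1.36]
```

View pics/s10.png

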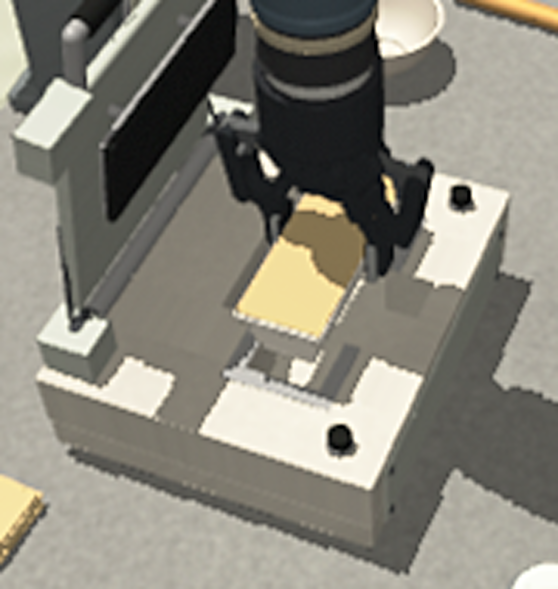

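View pics/w10.png

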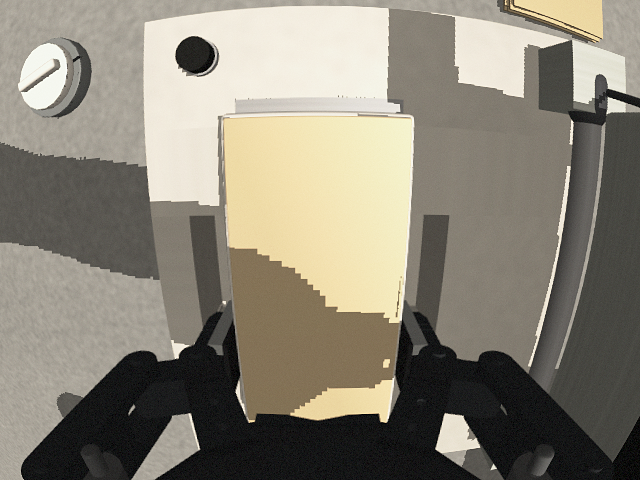

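>>> carry_out --motion '[{"hand": 0.05, "dp": [0.0005, 0.001, 0.008], "angular": [0, 0, 0]}, {"hand": 0.05, "dp": [0.0005, 0.001, 0.016], "angular": [0, 0, 0]}, {"hand": 0.05, "dp": [0.0005, 0.001, 0.024], "angular": [0, 0, 0]}, {"hand": 0.05, "dp": [0.0005, 0.001, 0.03], "angular": [0, 0, 0]}, {"hand": 0.05, "dp": [0.0005, 0.001, 0.033], "angular": [0, 0, 0]}, {"hand": 0.05, "dp": [0.0005, 0.001, 0.033], "angular": [0, 0, 0]}]'

```text
t: 10.32
position: [0.578, -0.0344, 0.0615]
tool_rot: [-0.0, 0.695, 0.719, -0.001]
force: [0.9, 0.4, -2.1]
opening: 0.0591
```

Run:
```python
from h import *
target([.578,-.0345,.046],.036)
```

```text
t 10.32 pos [ 0.578  -0.0344  0.0615] dp [-0.0001, 0.0, 0.0155] ang [-0.0014, 0.0002, -0.0013] F [ 0.88  0.44 -2.14] op 0.0591 q [-0.18  0.21 -0.03  1.34 -0.    1.36]
```

No contact while entering. On down to the seat.

>>> carry_out --motion '[{"hand": 0.05, "dp": [0, 0, 0.004], "angular": [0, 0, 0]}, {"hand": 0.05, "dp": [0, 0, 0.008], "angular": [0, 0, 0]}, {"hand": 0.05, "dp": [0, 0, 0.011], "angular": [0, 0, 0]}, {"hand": 0.05, "dp": [0, 0, 0.013], "angular": [0, 0, 0]}, {"hand": 0.05, "dp": [0, 0, 0.015], "angular": [0, 0, 0]}, {"hand": 0.05, "dp": [0, 0, 0.016], "angular": [0, 0, 0]}, {"hand": 0.05, "dp": [0, 0, 0.016], "angular": [0, 0, 0]}]'

```text
t: 10.9
position: [0.5778, -0.0344, 0.0453]
tool_rot: [-0.001, 0.695, 0.719, -0.001]
force: [-0.1, -0.4, -2.6]
opening: 0.0592
```

Run:
```python
from h import *
target([.578,-.0345,.046],.036)
im=vision.read_camera('side')[:,:,::-1].copy()
cv2.imwrite('pics/s11.png',cv2.resize(im[150:340,200:380],None,fx=3.1,fy=3.1,interpolation=cv2.INTER_CUBIC))
```

```text
t 10.9 pos [ 0.5778 -0.0344  0.0453] dp [-0.0001, 0.0002, -0.0007] ang [-0.0016, 0.0001, -0.0014] F [-0.12 -0.41 -2.56] op 0.0592 q [-0.18  0.22 -0.05  1.31 -0.    1.36]
```

View pics/s11.png

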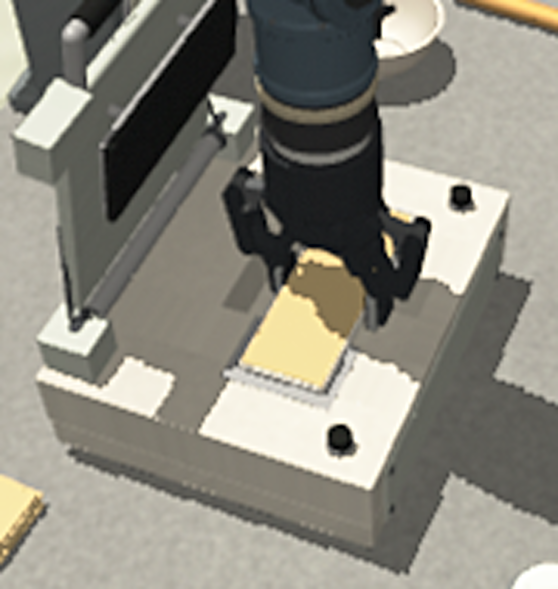

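>>> carry_out --motion '[{"hand": 0.05, "dp": [0, 0, 0.001], "angular": [0, 0, 0]}, {"hand": 0.05, "dp": [0, 0, 0.002], "angular": [0, 0, 0]}, {"hand": 0.05, "dp": [0, 0, 0.002], "angular": [0, 0, 0]}]'

```text
t: 11.2
position: [0.5784, -0.0345, 0.0442]
tool_rot: [0.0, 0.695, 0.719, -0.0]
force: [-1.0, -0.4, -0.1]
opening: 0.0591
```

>>> carry_out --motion '[{"hand": 0.061, "dp": [0, 0, 0], "angular": [0, 0, 0]}, {"hand": 0.064, "dp": [0, 0, 0], "angular": [0, 0, 0]}, {"hand": 0.07, "dp": [0, 0, 0], "angular": [0, 0, 0]}, {"hand": 0.076, "dp": [0, 0, 0], "angular": [0, 0, 0]}, {"hand": 0.08, "dp": [0, 0, 0], "angular": [0, 0, 0]}, {"hand": 0.08, "dp": [0, 0, 0], "angular": [0, 0, 0]}, {"hand": 0.08, "dp": [0, 0, -0.015], "angular": [0, 0, 0]}, {"hand": 0.08, "dp": [0, 0, -0.04], "angular": [0, 0, 0]}, {"hand": 0.08, "dp": [0, 0, -0.075], "angular": [0, 0, 0]}, {"hand": 0.08, "dp": [0, 0, -0.1], "angular": [0, 0, 0]}, {"hand": 0.08, "dp": [0, 0, -0.12], "angular": [0, 0, 0]}, {"hand": 0.08, "dp": [0, 0, -0.12], "angular": [0, 0, 0]}]'

```text
t: 12.2
position: [0.5815, -0.035, 0.1704]
tool_rot: [0.004, 0.695, 0.719, 0.003]
force: [-0.2, -0.5, 1.2]
opening: 0.0799
```

Run:
```python
from h import *
target([.578,-.0345,.046],.036)
c=vision.calibration('wrist');np.save('cw12.npy',c,allow_pickle=True)
w=vision.read_camera('wrist')[:,:,::-1].copy()
cv2.imwrite('pics/w12.png',w)
im=vision.read_camera('side')[:,:,::-1].copy()
cv2.imwrite('pics/s12f.png',im)
cv2.imwrite('pics/s12.png',cv2.resize(im[90:340,180:380],None,fx=2.4,fy=2.4,interpolation=cv2.INTER_CUBIC))
```

```text
t 12.2 pos [ 0.5815 -0.035   0.1704] dp [0.0009, -0.0047, 0.1244] ang [0.0097, 0.0025, -0.0013] F [-0.18 -0.5   1.17] op 0.0799 q [-0.17  0.18  0.16  1.54 -0.    1.36]
```

View pics/s12.png

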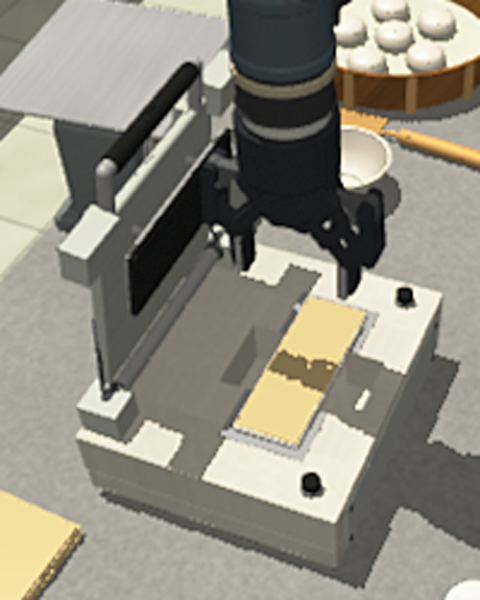

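View pics/w12.png

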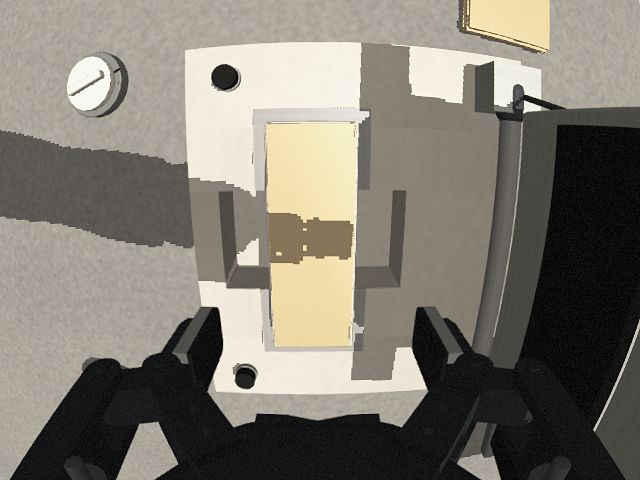

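Run:
```python
from h import *
c=np.load('cw12.npy',allow_pickle=True).item(); im=cv2.imread('pics/w12.png')
m=cv2.inRange(cv2.cvtColor(im,cv2.COLOR_BGR2HSV),(12,60,60),(28,180,255)); m[:100]=0
cn=max(cv2.findContours(m,cv2.RETR_EXTERNAL,cv2.CHAIN_APPROX_NONE)[0],key=cv2.contourArea)
for z in (.093,.1): print(z,cv2.minAreaRect((onz(c,cn[:,0],z,True)[:,:2]*1000).astype(np.float32)))
# side: handle bar end points & plate angle
cs=vision.calibration('side')
nest=np.array([.578,-.0345]);yaw=.036;px=np.array([np.cos(yaw),np.sin(yaw)]);py=np.array([-px[1],px[0]])
def P(x,y,z): return np.r_[nest+px*x+py*y,z]
im=cv2.imread('pics/s12f.png'); z=cv2.resize(im[90:240,200:300],None,fx=4,fy=4,interpolation=cv2.INTER_CUBIC)
top=cv2.imread('pics/top0.png'); tz=cv2.resize(top[120:180,230:380],None,fx=5,fy=5,interpolation=cv2.INTER_CUBIC);ct=vision.calibration('top')
for th,col in ((1.42,(0,0,255)),(1.49,(0,255,0)),(1.56,(255,0,0))):
  for y in (-.063,.063):
    b=P(.13-.225*np.cos(th)+.01*np.sin(th),y,.105+.225*np.sin(th)+.01*np.cos(th)); 
    if y>0: print(th,b.round(4))
    u=(proj(cs,b)[0]-[200,90])*4; cv2.circle(z,tuple(map(int,u)),3,col,-1)
    u=(proj(ct,b)[0]-[230,120])*5; cv2.circle(tz,tuple(map(int,u)),3,col,-1)
cv2.imwrite('pics/z1.png',z);cv2.imwrite('pics/z2.png',tz)
```

```text
0.093 ((577.3922729492188, -34.15863037109375), (56.41612243652344, 160.16311645507812), 2.126504898071289)
0.1 ((577.3782348632812, -31.939170837402344), (54.74448776245117, 155.41725158691406), 2.126461982727051)
1.42 [0.6817 0.0323 0.3289]
1.49 [0.6975 0.0328 0.3301]
1.56 [0.7132 0.0334 0.3301]
```

View pics/z1.png

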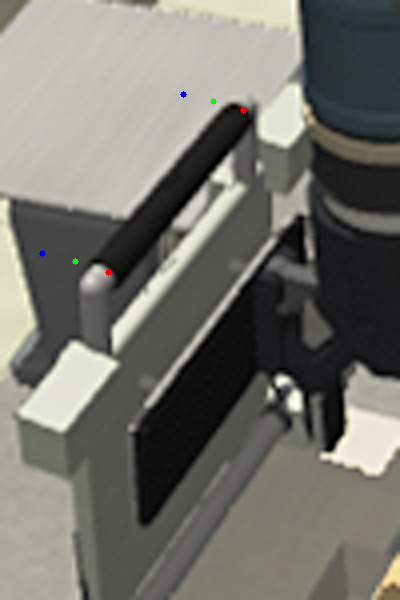

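View pics/z2.png

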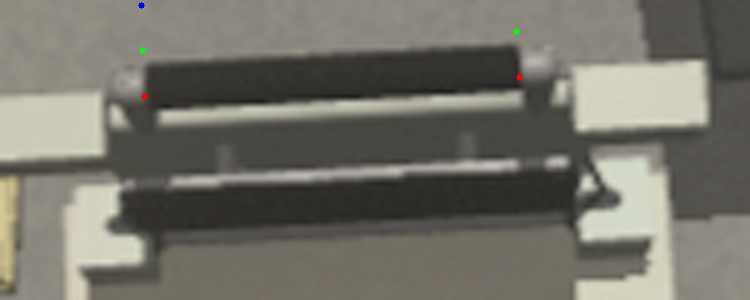

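>>> carry_out --motion '[{"hand": 0.05, "dp": [0, -0.015, -0.02], "angular": [0.009, 0.002, 0]}, {"hand": 0.05, "dp": [0, -0.025, -0.05], "angular": [0.009, 0.002, 0]}, {"hand": 0.05, "dp": [0, -0.025, -0.085], "angular": [0.009, 0.002, 0]}, {"hand": 0.05, "dp": [0, -0.025, -0.12], "angular": [0.009, 0.002, 0]}, {"hand": 0.05, "dp": [0, -0.025, -0.155], "angular": [0.009, 0.002, 0]}, {"hand": 0.05, "dp": [0, -0.025, -0.18], "angular": [0.009, 0.002, 0]}, {"hand": 0.05, "dp": [0, -0.025, -0.195], "angular": [0.009, 0.002, 0]}, {"hand": 0.05, "dp": [0, -0.025, -0.2], "angular": [0.009, 0.002, 0]}, {"hand": 0.05, "dp": [0, -0.025, -0.2], "angular": [0.009, 0.002, 0]}, {"hand": 0.05, "dp": [0, -0.025, -0.2], "angular": [0.009, 0.002, 0]}]'

```text
t: 13.13
position: [0.5537, -0.0353, 0.3631]
tool_rot: [-0.004, 0.695, 0.719, -0.003]
force: [0.1, -0.2, 0.2]
opening: 0.05
```

Run:
```python
from h import *
target([.685,-.031,.37],.036)
c=vision.calibration('wrist');np.save('cw13.npy',c,allow_pickle=True)
w=vision.read_camera('wrist')[:,:,::-1].copy()
cv2.imwrite('pics/w13.png',w)
```

```text
t 13.13 pos [ 0.5537 -0.0353  0.3631] dp [-0.0003, 0.1313, -0.0082] ang [-0.0098, -0.0018, -0.0013] F [ 0.14 -0.15  0.23] op 0.05 q [-0.18  0.25  0.63  1.96 -0.    1.35]
```

View pics/w13.png

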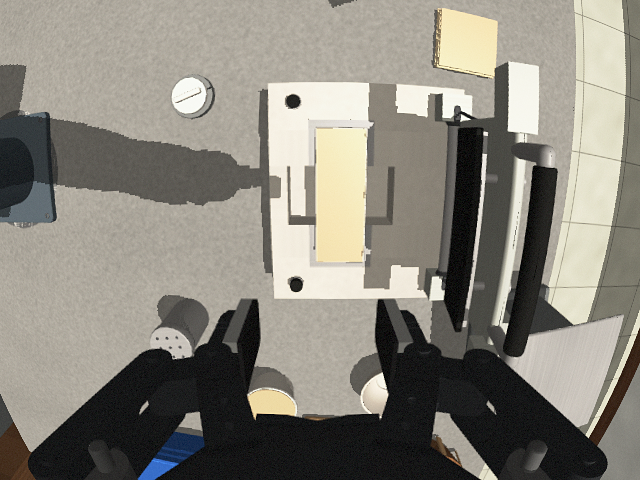

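Run:
```python
from h import *
c=np.load('cw13.npy',allow_pickle=True).item()
for z in (.325,.329,.333): 
    W=onz(c,[(546,168),(513,354)],z,True); print(z,W.round(4).tolist(),W.mean(0).round(4),np.linalg.norm(W[0]-W[1]))
target([.684,-.031,.36],.036)
```

```text
0.325 [[0.688, 0.0315, 0.325], [0.6929, -0.0973, 0.325]] [ 0.6905 -0.0329  0.325 ] 0.12889672582441103
0.329 [[0.6853, 0.0317, 0.329], [0.69, -0.0945, 0.329]] [ 0.6877 -0.0314  0.329 ] 0.12628320258744746
0.333 [[0.6825, 0.0318, 0.333], [0.6872, -0.0918, 0.333]] [ 0.6848 -0.03    0.333 ] 0.12366967935048388
t 13.18 pos [ 0.5535 -0.0352  0.3627] dp [-0.0003, 0.1306, 0.0012] ang [-0.0109, -0.002, -0.0013] F [-0.38  0.52 -0.46] op 0.0502 q [-0.18  0.25  0.63  1.96 -0.    1.35]
```

>>> carry_out --motion '[{"hand": 0.055, "dp": [0, 0.015, 0], "angular": [-0.01, -0.002, 0]}, {"hand": 0.055, "dp": [0, 0.04, 0], "angular": [-0.01, -0.002, 0]}, {"hand": 0.055, "dp": [0, 0.07, 0], "angular": [-0.01, -0.002, 0]}, {"hand": 0.055, "dp": [0, 0.1, 0], "angular": [-0.01, -0.002, 0]}, {"hand": 0.055, "dp": [0, 0.12, 0], "angular": [-0.01, -0.002, 0]}, {"hand": 0.055, "dp": [0, 0.13, 0], "angular": [-0.01, -0.002, 0]}, {"hand": 0.055, "dp": [0, 0.132, 0], "angular": [-0.01, -0.002, 0]}, {"hand": 0.055, "dp": [0, 0.132, 0], "angular": [-0.01, -0.002, 0]}, {"hand": 0.055, "dp": [0, 0.132, 0], "angular": [-0.01, -0.002, 0]}]'

```text
t: 13.93
position: [0.6811, -0.0305, 0.3574]
tool_rot: [0.001, 0.695, 0.719, 0.001]
force: [-0.0, 0.1, 0.5]
opening: 0.055
```

Run:
```python
from h import *
target([.686,-.031,.292],.036)
c=vision.calibration('wrist');np.save('cw14.npy',c,allow_pickle=True)
w=vision.read_camera('wrist')[:,:,::-1].copy()
cv2.imwrite('pics/w14.png',w)
cv2.imwrite('pics/s14.png',vision.read_camera('side')[:,:,::-1])
```

```text
t 13.93 pos [ 0.6811 -0.0305  0.3574] dp [-0.0006, 0.0046, 0.0654] ang [0.0036, 0.0006, -0.0013] F [-0.02  0.12  0.51] op 0.055 q [-0.14  0.8   1.42  2.18  0.    1.39]
```

View pics/w14.png

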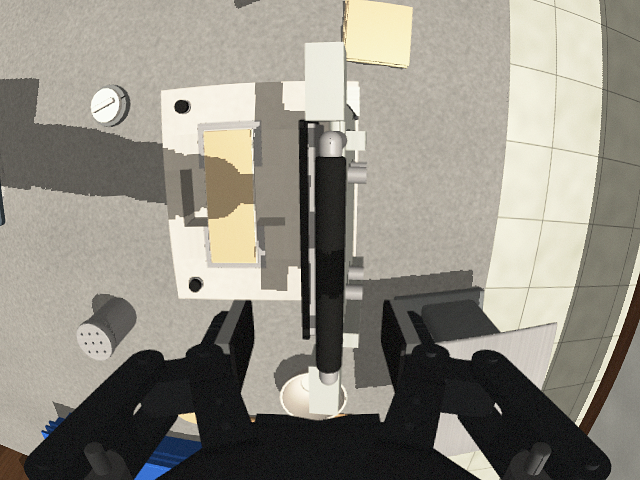

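View pics/s14.png

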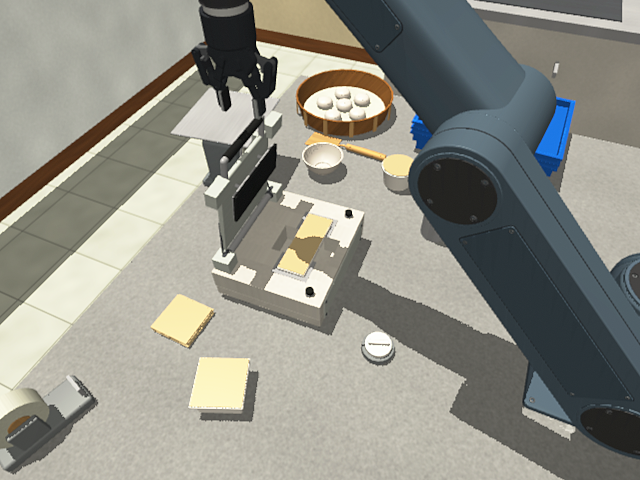

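Run:
```python
from h import *
c=np.load('cw14.npy',allow_pickle=True).item()
W=onz(c,[(316,158),(346,158),(316,372),(341,372)],.329,True); print(W.round(4).tolist(),W.mean(0).round(4))
```

```text
[[0.678, 0.0315, 0.329], [0.693, 0.0321, 0.329], [0.6821, -0.0966, 0.329], [0.6976, -0.0963, 0.329]] [ 0.6877 -0.0323  0.329 ]
```

>>> carry_out --motion '[{"hand": 0.055, "dp": [0, 0.0, 0.01], "angular": [0.003, 0, 0]}, {"hand": 0.055, "dp": [0, 0.003, 0.02], "angular": [0.003, 0, 0]}, {"hand": 0.055, "dp": [0, 0.006, 0.03], "angular": [0.003, 0, 0]}, {"hand": 0.055, "dp": [0, 0.006, 0.04], "angular": [0.003, 0, 0]}, {"hand": 0.055, "dp": [0, 0.006, 0.05], "angular": [0.003, 0, 0]}, {"hand": 0.055, "dp": [0, 0.006, 0.058], "angular": [0.003, 0, 0]}, {"hand": 0.055, "dp": [0, 0.006, 0.062], "angular": [0.003, 0, 0]}, {"hand": 0.055, "dp": [0, 0.006, 0.062], "angular": [0.003, 0, 0]}]'

```text
t: 14.7
position: [0.6869, -0.0303, 0.3015]
tool_rot: [0.004, 0.695, 0.719, 0.003]
force: [-0.9, -0.5, 0.4]
opening: 0.0552
```

Run:
```python
from h import *
target([.6875,-.032,.292],.036)
im=vision.read_camera('side')[:,:,::-1]
cv2.imwrite('pics/s15.png',cv2.resize(im[40:240,180:320],None,fx=3,fy=3,interpolation=cv2.INTER_CUBIC))
```

```text
t 14.7 pos [ 0.6869 -0.0303  0.3015] dp [-0.0017, 0.0004, 0.0096] ang [0.0101, 0.0022, -0.0014] F [-0.92 -0.5   0.45] op 0.0552 q [-0.14  0.6   0.96  1.93 -0.    1.39]
```

View pics/s15.png

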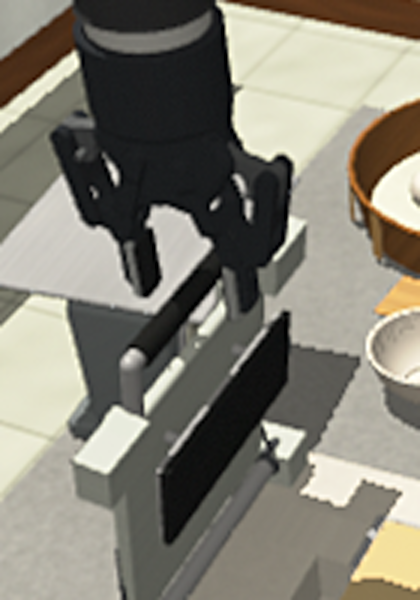

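>>> carry_out --motion '[{"hand": 0.055, "dp": [-0.001, 0.001, 0.005], "angular": [0.01, 0.002, 0]}, {"hand": 0.055, "dp": [-0.001, 0.001, 0.007], "angular": [0.01, 0.002, 0]}, {"hand": 0.035, "dp": [-0.001, 0.001, 0.007], "angular": [0.01, 0.002, 0]}, {"hand": 0.025, "dp": [-0.001, 0.001, 0.007], "angular": [0.01, 0.002, 0]}, {"hand": 0.018, "dp": [-0.001, 0.001, 0.007], "angular": [0.01, 0.002, 0]}, {"hand": 0.01, "dp": [-0.001, 0.001, 0.007], "angular": [0.01, 0.002, 0]}, {"hand": 0.005, "dp": [-0.001, 0.001, 0.007], "angular": [0.01, 0.002, 0]}, {"hand": 0.005, "dp": [-0.001, 0.001, 0.007], "angular": [0.01, 0.002, 0]}, {"hand": 0.005, "dp": [-0.001, 0.001, 0.007], "angular": [0.01, 0.002, 0]}]' --force 50

```text
t: 15.5
position: [0.6883, -0.0314, 0.2949]
tool_rot: [0.0, 0.695, 0.719, 0.0]
force: [0.6, 0.0, 0.5]
opening: 0.0142
```

Run:
```python
from h import *
target([.6875,-.032,.292],.036)
im=vision.read_camera('side')[:,:,::-1]
cv2.imwrite('pics/s16.png',cv2.resize(im[40:240,180:320],None,fx=3,fy=3,interpolation=cv2.INTER_CUBIC))
w=vision.read_camera('wrist')[:,:,::-1].copy()
cv2.imwrite('pics/w16.png',w)
```

```text
t 15.5 pos [ 0.6883 -0.0314  0.2949] dp [-0.0006, -0.0008, 0.0029] ang [0.0006, 0.0004, -0.0014] F [0.57 0.   0.46] op 0.0142 q [-0.14  0.61  0.97  1.93 -0.    1.39]
```

View pics/s16.png

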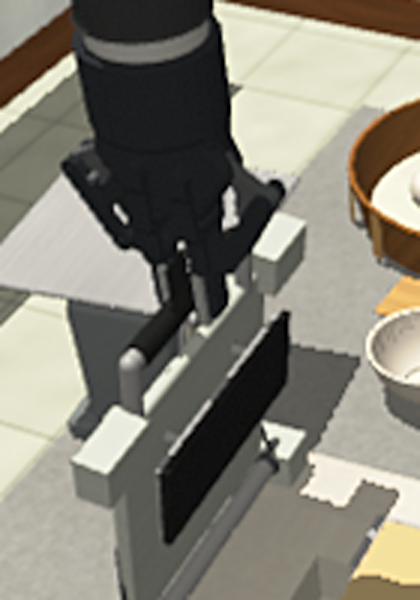

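View pics/w16.png

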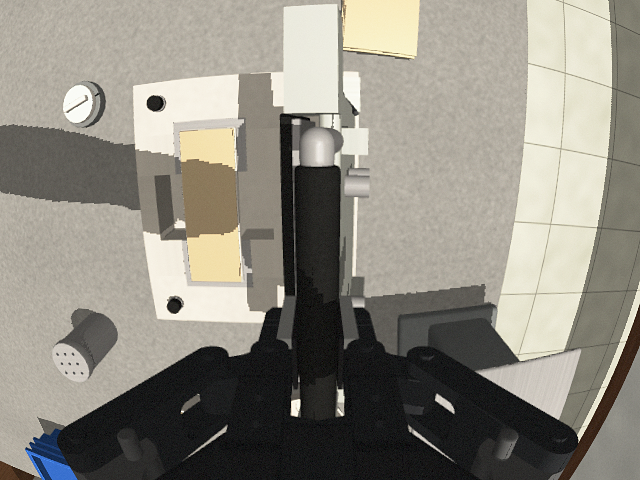

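Run:
```python
import numpy as np
def b(t): return np.array([-.225*np.cos(t)+.01*np.sin(t),.225*np.sin(t)+.01*np.cos(t)])
for a,e in ((1.437,1.15),(1.15,.8),(.8,.45),(.45,.15)):
    print(a,e,[ (round(float(d[0]),4),round(float(-d[1]),4)) for t in np.linspace(a,e,12) for d in [b(t)-b(a)]])
```

```text
1.437 1.15 [(0.0, -0.0), (-0.0058, 0.0006), (-0.0117, 0.0014), (-0.0175, 0.0023), (-0.0233, 0.0033), (-0.029, 0.0045), (-0.0347, 0.0059), (-0.0404, 0.0074), (-0.046, 0.009), (-0.0516, 0.0108), (-0.0572, 0.0128), (-0.0627, 0.0149)]
1.15 0.8 [(0.0, -0.0), (-0.0066, 0.0027), (-0.0132, 0.0057), (-0.0196, 0.0088), (-0.0259, 0.0122), (-0.0321, 0.0158), (-0.0382, 0.0195), (-0.0442, 0.0235), (-0.0501, 0.0276), (-0.0558, 0.0319), (-0.0614, 0.0364), (-0.0668, 0.0411)]
0.8 0.45 [(0.0, -0.0), (-0.0053, 0.0048), (-0.0104, 0.0099), (-0.0154, 0.015), (-0.0202, 0.0203), (-0.0248, 0.0258), (-0.0292, 0.0314), (-0.0335, 0.0372), (-0.0376, 0.0431), (-0.0415, 0.0491), (-0.0452, 0.0552), (-0.0487, 0.0615)]
0.45 0.15 [(0.0, -0.0), (-0.0028, 0.0054), (-0.0055, 0.011), (-0.0081, 0.0166), (-0.0105, 0.0222), (-0.0127, 0.0279), (-0.0148, 0.0337), (-0.0167, 0.0396), (-0.0184, 0.0454), (-0.02, 0.0514), (-0.0215, 0.0574), (-0.0227, 0.0634)]
```

>>> carry_out --motion '[{"hand": 0.005, "dp": [0, -0.002, 0.0002], "angular": [0, 0, 0]}, {"hand": 0.005, "dp": [0, -0.006, 0.0006], "angular": [0, 0, 0]}, {"hand": 0.005, "dp": [0, -0.0117, 0.0014], "angular": [0, 0, 0]}, {"hand": 0.005, "dp": [0, -0.0175, 0.0023], "angular": [0, 0, 0]}, {"hand": 0.005, "dp": [0, -0.0233, 0.0033], "angular": [0, 0, 0]}, {"hand": 0.005, "dp": [0, -0.029, 0.0045], "angular": [0, 0, 0]}, {"hand": 0.005, "dp": [0, -0.0347, 0.0059], "angular": [0, 0, 0]}, {"hand": 0.005, "dp": [0, -0.0404, 0.0074], "angular": [0, 0, 0]}, {"hand": 0.005, "dp": [0, -0.046, 0.009], "angular": [0, 0, 0]}, {"hand": 0.005, "dp": [0, -0.0516, 0.0108], "angular": [0, 0, 0]}, {"hand": 0.005, "dp": [0, -0.0572, 0.0128], "angular": [0, 0, 0]}, {"hand": 0.005, "dp": [0, -0.0627, 0.0149], "angular": [0, 0, 0]}]' --force 60

```text
t: 16.6
position: [0.6257, -0.0338, 0.2799]
tool_rot: [0.001, 0.695, 0.719, 0.0]
force: [1.7, -0.6, 0.0]
opening: 0.014
```

```bash
cat > arc.py <<'E'
from h import *
import sys
def b(t): return np.array([-.225*np.cos(t)+.01*np.sin(t),.225*np.sin(t)+.01*np.cos(t)])
p,R,s=tool(); px=np.array([np.cos(.036),np.sin(.036)])
X=(p[:2]-[.578,-.0345])@px; z=p[2]+.0344
rel=np.array([X-.13,z-.105]); th=np.arctan2(rel[1],-rel[0])-np.arctan2(.01,.225)
print('t',s['t'],'X',X.round(4),'zbar',z.round(4),'r',np.hypot(*rel).round(4),'theta',th.round(4),'F',s['force'].round(1),'op',s['opening'])
e=float(sys.argv[1]); n=int(sys.argv[2])
for t in np.linspace(th,e,n+1)[1:]:
    d=b(t)-rel; w=R.T@[d[0]*px[0],d[0]*px[1],d[1]]; print(w.round(4).tolist())
Y=(p[:2]-[.578,-.0345])@[-px[1],px[0]]; print('Y',Y)
E
python3 arc.py .8 12
```

```text
t 16.6 X 0.0477 zbar 0.3143 r 0.2249 theta 1.1517 F [ 1.7 -0.6  0. ] op 0.014020307131090043
[-0.0, -0.0062, 0.0022]
[-0.0, -0.0123, 0.0049]
[-0.0, -0.0182, 0.0077]
[-0.0, -0.0241, 0.0107]
[-0.0, -0.0299, 0.0139]
[-0.0, -0.0355, 0.0173]
[-0.0, -0.0411, 0.0208]
[-0.0001, -0.0466, 0.0245]
[-0.0001, -0.052, 0.0284]
[-0.0001, -0.0572, 0.0324]
[-0.0001, -0.0623, 0.0365]
[-0.0001, -0.0673, 0.0408]
Y -0.0009806642146116629
```

Plate follows with only 1.7 N. Continue.

>>> carry_out --motion '[{"hand": 0.005, "dp": [0, -0.0062, 0.0022], "angular": [0, 0, 0]}, {"hand": 0.005, "dp": [0, -0.0123, 0.0049], "angular": [0, 0, 0]}, {"hand": 0.005, "dp": [0, -0.0182, 0.0077], "angular": [0, 0, 0]}, {"hand": 0.005, "dp": [0, -0.0241, 0.0107], "angular": [0, 0, 0]}, {"hand": 0.005, "dp": [0, -0.0299, 0.0139], "angular": [0, 0, 0]}, {"hand": 0.005, "dp": [0, -0.0355, 0.0173], "angular": [0, 0, 0]}, {"hand": 0.005, "dp": [0, -0.0411, 0.0208], "angular": [0, 0, 0]}, {"hand": 0.005, "dp": [0, -0.0466, 0.0245], "angular": [0, 0, 0]}, {"hand": 0.005, "dp": [0, -0.052, 0.0284], "angular": [0, 0, 0]}, {"hand": 0.005, "dp": [0, -0.0572, 0.0324], "angular": [0, 0, 0]}, {"hand": 0.005, "dp": [0, -0.0623, 0.0365], "angular": [0, 0, 0]}, {"hand": 0.005, "dp": [0, -0.0673, 0.0408], "angular": [0, 0, 0]}]'

```text
t: 17.6
position: [0.5594, -0.0363, 0.2389]
tool_rot: [0.002, 0.695, 0.719, 0.001]
force: [3.6, -1.1, -1.2]
opening: 0.0142
```

```bash
python3 arc.py .45 12
python3 - <<'E'
from h import *
im=vision.read_camera('side')[:,:,::-1]
cv2.imwrite('pics/s17.png',cv2.resize(im[90:340,180:380],None,fx=2.4,fy=2.4,interpolation=cv2.INTER_CUBIC))
E
```

```text
t 17.6 X -0.0186 zbar 0.2733 r 0.2245 theta 0.8032 F [ 3.6 -1.1 -1.2] op 0.014177214149204977
[-0.0, -0.0054, 0.0039]
[-0.0, -0.0102, 0.0085]
[-0.0, -0.0148, 0.0132]
[-0.0, -0.0193, 0.0181]
[-0.0, -0.0237, 0.0231]
[-0.0, -0.0279, 0.0282]
[-0.0, -0.032, 0.0334]
[-0.0, -0.0359, 0.0387]
[-0.0, -0.0397, 0.0442]
[-0.0, -0.0433, 0.0498]
[-0.0, -0.0467, 0.0554]
[0.0, -0.05, 0.0612]
Y -0.0011105863000969716
```

View pics/s17.png

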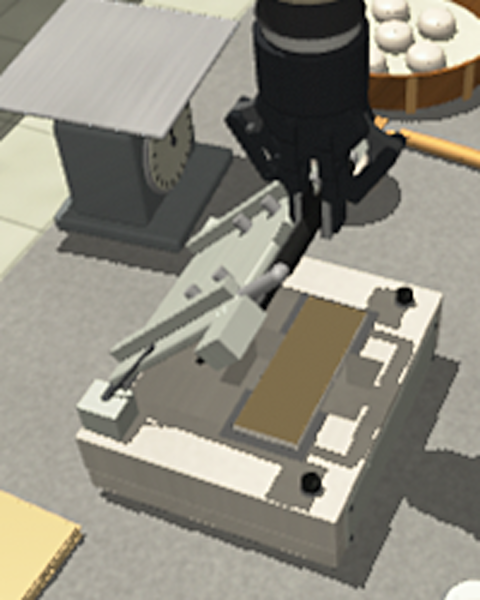

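>>> carry_out --motion '[{"hand": 0.005, "dp": [0, -0.0054, 0.0039], "angular": [0, 0, 0]}, {"hand": 0.005, "dp": [0, -0.0102, 0.0085], "angular": [0, 0, 0]}, {"hand": 0.005, "dp": [0, -0.0148, 0.0132], "angular": [0, 0, 0]}, {"hand": 0.005, "dp": [0, -0.0193, 0.0181], "angular": [0, 0, 0]}, {"hand": 0.005, "dp": [0, -0.0237, 0.0231], "angular": [0, 0, 0]}, {"hand": 0.005, "dp": [0, -0.0279, 0.0282], "angular": [0, 0, 0]}, {"hand": 0.005, "dp": [0, -0.032, 0.0334], "angular": [0, 0, 0]}, {"hand": 0.005, "dp": [0, -0.0359, 0.0387], "angular": [0, 0, 0]}, {"hand": 0.005, "dp": [0, -0.0397, 0.0442], "angular": [0, 0, 0]}, {"hand": 0.005, "dp": [0, -0.0433, 0.0498], "angular": [0, 0, 0]}, {"hand": 0.005, "dp": [0, -0.0467, 0.0554], "angular": [0, 0, 0]}, {"hand": 0.005, "dp": [0, -0.05, 0.0612], "angular": [0, 0, 0]}]'

```text
t: 18.65
position: [0.5111, -0.0381, 0.1777]
tool_rot: [0.004, 0.695, 0.719, 0.003]
force: [7.2, 0.4, 0.5]
opening: 0.0143
```

```bash
python3 arc.py .15 12
```

```text
t 18.65 X -0.067 zbar 0.2121 r 0.2242 theta 0.4534 F [7.2 0.4 0.5] op 0.01429822117406688
[0.0, -0.0036, 0.0045]
[0.0, -0.0061, 0.0096]
[0.0, -0.0086, 0.0148]
[0.0, -0.0109, 0.02]
[0.0, -0.0131, 0.0252]
[0.0, -0.0151, 0.0305]
[0.0, -0.0171, 0.0359]
[0.0, -0.0188, 0.0413]
[0.0, -0.0205, 0.0468]
[0.0, -0.022, 0.0522]
[0.0001, -0.0233, 0.0578]
[0.0001, -0.0246, 0.0633]
Y -0.0012194077866243451
```

>>> carry_out --motion '[{"hand": 0.005, "dp": [0, -0.0016, 0.0045], "angular": [0, 0, 0]}, {"hand": 0.005, "dp": [0, -0.004, 0.0096], "angular": [0, 0, 0]}, {"hand": 0.005, "dp": [0, -0.0065, 0.0148], "angular": [0, 0, 0]}, {"hand": 0.005, "dp": [0, -0.0088, 0.02], "angular": [0, 0, 0]}, {"hand": 0.005, "dp": [0, -0.011, 0.0252], "angular": [0, 0, 0]}, {"hand": 0.005, "dp": [0, -0.013, 0.0305], "angular": [0, 0, 0]}, {"hand": 0.005, "dp": [0, -0.015, 0.0359], "angular": [0, 0, 0]}, {"hand": 0.005, "dp": [0, -0.0167, 0.0413], "angular": [0, 0, 0]}, {"hand": 0.005, "dp": [0, -0.0184, 0.0468], "angular": [0, 0, 0]}, {"hand": 0.005, "dp": [0, -0.0198, 0.0522], "angular": [0, 0, 0]}, {"hand": 0.005, "dp": [0, -0.0212, 0.0578], "angular": [0, 0, 0]}, {"hand": 0.005, "dp": [0, -0.0225, 0.0633], "angular": [0, 0, 0]}]'

```text
t: 19.65
position: [0.4883, -0.039, 0.1138]
tool_rot: [0.003, 0.695, 0.719, 0.002]
force: [-2.2, -0.5, 4.5]
opening: 0.0144
```

```bash
python3 arc.py .05 6
python3 - <<'E'
from h import *
im=vision.read_camera('side')[:,:,::-1]
cv2.imwrite('pics/s18.png',cv2.resize(im[90:340,180:380],None,fx=2.4,fy=2.4,interpolation=cv2.INTER_CUBIC))
E
```

```text
t 19.65 X -0.0898 zbar 0.1482 r 0.224 theta 0.1497 F [-2.2 -0.5  4.5] op 0.01441823596677894
[0.0, -0.0019, 0.0034]
[0.0, -0.0026, 0.0071]
[0.0, -0.0032, 0.0108]
[0.0, -0.0037, 0.0145]
[0.0, -0.0042, 0.0182]
[0.0, -0.0046, 0.0219]
Y -0.0012505174088089533
```

View pics/s18.png

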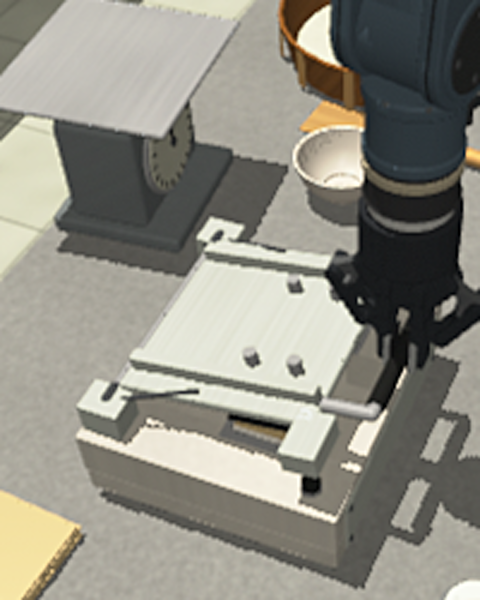

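>>> carry_out --motion '[{"hand": 0.005, "dp": [0, -0.0006, 0.003], "angular": [0, 0, 0]}, {"hand": 0.005, "dp": [0, -0.001, 0.006], "angular": [0, 0, 0]}, {"hand": 0.005, "dp": [0, -0.0015, 0.009], "angular": [0, 0, 0]}, {"hand": 0.005, "dp": [0, -0.002, 0.012], "angular": [0, 0, 0]}, {"hand": 0.005, "dp": [0, -0.0024, 0.015], "angular": [0, 0, 0]}, {"hand": 0.005, "dp": [0, -0.0028, 0.018], "angular": [0, 0, 0]}, {"hand": 0.005, "dp": [0, -0.003, 0.0205], "angular": [0, 0, 0]}, {"hand": 0.005, "dp": [0, -0.0032, 0.0225], "angular": [0, 0, 0]}, {"hand": 0.005, "dp": [0, -0.0032, 0.0225], "angular": [0, 0, 0]}]' --force 80

```text
t: 20.45
position: [0.485, -0.0391, 0.091]
tool_rot: [0.003, 0.695, 0.719, 0.002]
force: [-1.6, 0.8, 7.6]
opening: 0.0136
```

```bash
python3 arc.py 0 5
```

```text
t 20.45 X -0.0931 zbar 0.1254 r 0.224 theta 0.0465 F [-1.6  0.8  7.6] op 0.013554111329102607
[0.0, -0.0014, 0.002]
[0.0, -0.0015, 0.0041]
[0.0, -0.0017, 0.0062]
[0.0, -0.0018, 0.0082]
[0.0, -0.002, 0.0103]
Y -0.0012752986488302827
```

>>> carry_out --motion '[{"hand": 0.005, "dp": [0, -0.0002, 0.002], "angular": [0, 0, 0]}, {"hand": 0.005, "dp": [0, -0.0003, 0.004], "angular": [0, 0, 0]}, {"hand": 0.005, "dp": [0, -0.0004, 0.006], "angular": [0, 0, 0]}, {"hand": 0.005, "dp": [0, -0.0005, 0.008], "angular": [0, 0, 0]}, {"hand": 0.005, "dp": [0, -0.0005, 0.0095], "angular": [0, 0, 0]}, {"hand": 0.005, "dp": [0, -0.0005, 0.0095], "angular": [0, 0, 0]}]'

```text
t: 20.95
position: [0.4845, -0.0392, 0.0831]
tool_rot: [0.004, 0.695, 0.719, 0.002]
force: [-4.0, 0.9, 12.0]
opening: 0.0138
```

```bash
python3 arc.py 0 5
python3 - <<'E'
from h import *
im=vision.read_camera('side')[:,:,::-1]
cv2.imwrite('pics/s19.png',cv2.resize(im[90:340,180:380],None,fx=2.4,fy=2.4,interpolation=cv2.INTER_CUBIC))
E
```

```text
t 20.95 X -0.0936 zbar 0.1175 r 0.224 theta 0.0116 F [-4.   0.9 12. ] op 0.013800219164636323
[-0.0, -0.0013, 0.0004]
[0.0, -0.0013, 0.001]
[0.0, -0.0013, 0.0015]
[0.0, -0.0013, 0.002]
[0.0, -0.0014, 0.0025]
Y -0.0012837885288401246
```

View pics/s19.png

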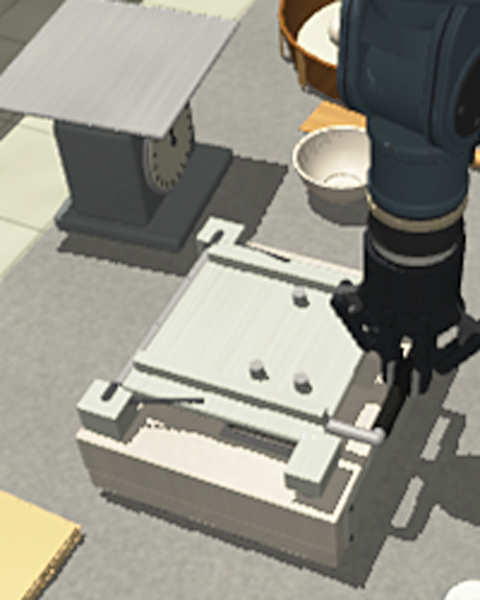

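>>> carry_out --motion '[{"hand": 0.005, "dp": [0, 0.0008, 0.002], "angular": [0, 0, 0]}, {"hand": 0.005, "dp": [0, 0.0008, 0.003], "angular": [0, 0, 0]}, {"hand": 0.005, "dp": [0, 0.0008, 0.004], "angular": [0, 0, 0]}, {"hand": 0.005, "dp": [0, 0.0008, 0.004], "angular": [0, 0, 0]}]'

```text
t: 21.33
position: [0.4843, -0.0392, 0.0809]
tool_rot: [0.003, 0.695, 0.719, 0.002]
force: [-5.9, 1.5, 12.7]
opening: 0.0136
```

```bash
python3 arc.py 0 1
```

```text
t 21.3333 X -0.0938 zbar 0.1153 r 0.224 theta 0.0017 F [-5.9  1.5 12.7] op 0.013586927841903716
[-0.0, -0.0012, 0.0003]
Y -0.0012818461579174622
```

>>> carry_out --motion '[{"hand": 0.005, "dp": [0, -0.0005, 0.0025], "angular": [0, 0, 0]}, {"hand": 0.005, "dp": [0, -0.0005, 0.0035], "angular": [0, 0, 0]}, {"hand": 0.005, "dp": [0, -0.0005, 0.004], "angular": [0, 0, 0]}, {"hand": 0.005, "dp": [0, -0.0005, 0.004], "angular": [0, 0, 0]}]'

```text
t: 21.67
position: [0.4844, -0.0392, 0.0804]
tool_rot: [0.004, 0.695, 0.719, 0.002]
force: [-6.1, 1.3, 17.1]
opening: 0.0138
```

```bash
python3 arc.py 0 1;  python3 - <<'E'
from h import *
im=vision.read_camera('side')[:,:,::-1]
cv2.imwrite('pics/s20.png',cv2.resize(im[200:310,240:370],None,fx=5,fy=5,interpolation=cv2.INTER_CUBIC))
E
```

```text
t 21.6667 X -0.0937 zbar 0.1148 r 0.2239 theta -0.0006 F [-6.1  1.3 17.1] op 0.013758137212100811
[-0.0, -0.0013, -0.0002]
Y -0.0013411661992160347
```

View pics/s20.png

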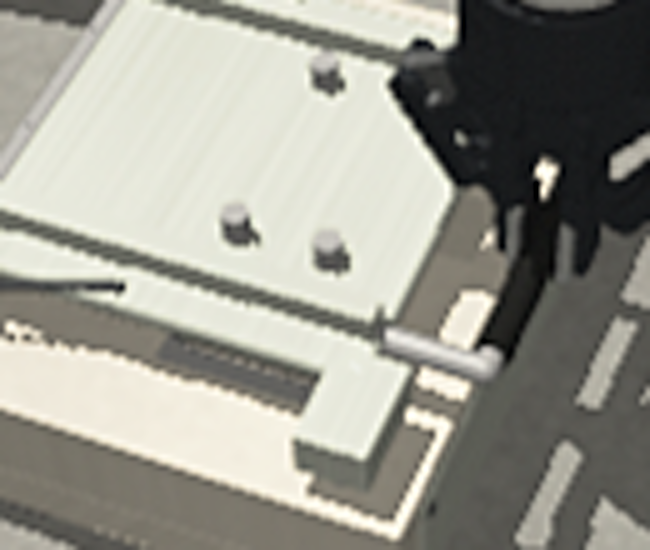

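>>> carry_out --motion '[{"hand": 0.005, "dp": [0, -0.001, 0.0045], "angular": [0, 0, 0]}, {"hand": 0.005, "dp": [0, -0.001, 0.0055], "angular": [0, 0, 0]}, {"hand": 0.005, "dp": [0, -0.001, 0.0065], "angular": [0, 0, 0]}, {"hand": 0.005, "dp": [0, -0.001, 0.0065], "angular": [0, 0, 0]}, {"hand": 0.005, "dp": [0, -0.001, 0.0065], "angular": [0, 0, 0]}]'

```text
t: 22.13
position: [0.4846, -0.0392, 0.0802]
tool_rot: [0.006, 0.695, 0.719, 0.004]
force: [-9.2, 2.0, 28.1]
opening: 0.0138
```

```bash
python3 arc.py 0 1
```

```text
t 22.1333 X -0.0935 zbar 0.1146 r 0.2237 theta -0.0013 F [-9.2  2.  28.1] op 0.013771281359695763
[-0.0, -0.0015, -0.0004]
Y -0.0013824938547120258
```

Run:
```python
from h import *
t=vision.read_camera('top')[:,:,::-1]; cv2.imwrite('pics/t21.png',t)
for i in range(4): s=vision.read_camera('side')
cv2.imwrite('pics/s21.png',s[:,:,::-1])
s=arm.sense(); print(s['t'],s['position'],s['force'],s['opening'],s['joint_torque'].round(1))
```

```text
22.3833 [ 0.48461403 -0.03925236  0.08025158] [-10.49443924   1.50977688  28.65902954] 0.014370670076883578 [ -0.7 -17.2  22.8  -4.2  -0.    0. ]
```

View pics/t21.png

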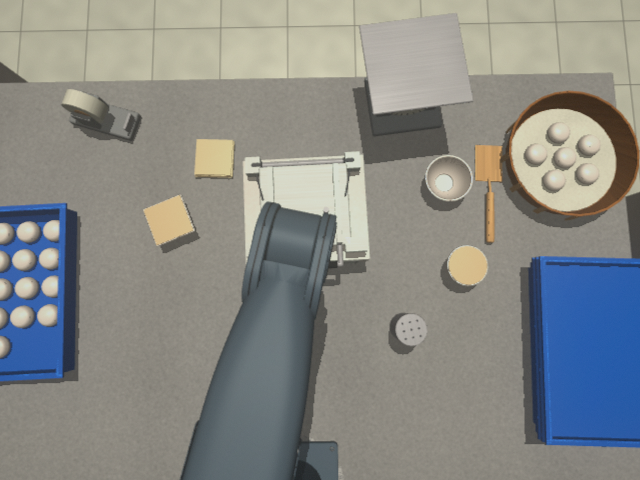

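View pics/s21.png

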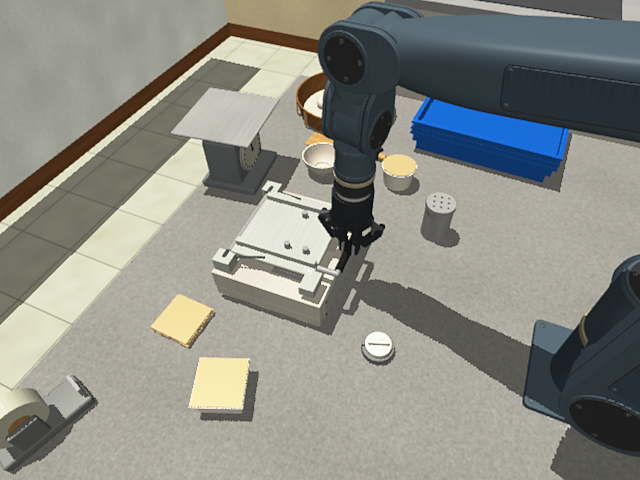

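The plate is shut, the push holds steady at about 29 N, and the bystanders are where they started. Handing in.

```bash
python3 -c "
from cell import arm
print(arm.close_job()); s=arm.sense(); print(s['t'],s['position'],s['force'])"
```

```text
the job is handed in; nothing more can be done
None
the job is handed in; nothing more can be done
```

I set the tray in the nest, let go of it, swung the plate down by its handle onto its stops, and handed the job in at about 22.4 s while still holding the handle down.

**Tray:** After release the wrist view put the lid centre at (0.577, -0.034) m, with its size matching a rim top at 93 mm. That is within about 1 mm of the measured nest centre, turned about the same as the press, and it looked level.

**Plate:** I pinched the bar from above and followed the hinge arc slowly, with at most about 8 N on the wrist before the pad met the lid. At the end the plate angle worked out to about 0 rad. The push rose 11 N for only 0.2 mm of movement, so the plate is on its stops. The last reading was about 29 N up and 10 N sideways on the tool, steady and with no slip. I took no picture of the lid under the shut plate, because it is hidden there.

**Other things on the table:** The last top and side pictures show the other packs and loose items where they were. The timer is hidden by the arm from above, but the side view shows it unmoved.

**What disagreed:** The fingertips were about 28 mm behind the reported TCP at 60 mm opening, not ahead of it as stated. My first grasp therefore closed in the air above the lid. I measured the tips in two views, corrected the height and gripped the rim properly. That first closing showed no contact force and did not move the tray.

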